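# Set the cedar shoe tree on the slide-out ramp

### The arm

A 6-joint arm with a two-finger parallel gripper is mounted at the origin on the work surface. World frame = base frame: x ahead of the robot, y to its left, z up, the work surface at z = 0. Lengths are in m, angles in rad, forces in N, time in s.
With the tool pointing down it reaches from about 0.375 to 0.9 m from the base axis. Payload 3.1 kg.
Tool frame: the origin (TCP) lies midway between the tips of the shut fingers; the grasp point (between the pads) lies 19 mm behind it; z points along the fingers, y is the line along which they close (so a half turn about z gives the same grasp; the last joint's range is limited). The gripper opens to 87 mm and grips with 3 to 60 N. Pads are 19 mm wide; open, the fingers measure 117 mm over their backs; the gripper's body (75 mm by 190 mm) begins 51 mm behind the grasp point.
Start: joints at [-1.383, 0.527, 1.433, -0, 1.181, -0.178], TCP at [0.224, -0.584, 0.223] pointing down, gripper open.
Joint ranges: [-3.08, 3.08], [-0.75, 2.2], [0.22, 2.44], [-1.43, 4.57], [0, 2.65], [-2.85, 2.85]. Speed limits (rad/s): [2.79, 2.79, 3.14, 3.14, 3.14, 3.14].

### API

Orientations are given as a unit quaternion [x, y, z, w].
In Python, from rig import robot gives the robot as it stands. The module is installed in compiled form; this text tells all that it offers.
- The arm moves only by the tool play_rows, never from a script. Its arguments are lists of equal length, an entry for each row: "gripper": the closure, from -1 (fully open) to 1 (shut); "delta_pos": the shift along the tool's x, y, z in cm, a list of three; "turn": the turn, a rotation vector about the tool's x, y, z in rad, a list of three. A call has 1 to 12 rows; each row is the pose to reach, as a shift and turn from the pose commanded when the call began, along the tool's axes at that moment; what a row does not reach only later rows make up. A row lasts 1/8 s, in which the tool goes at most 62.5 mm and 10.7 degrees, less where a joint would pass 70% of its speed; a pose out of reach is approached as far as the arm can. A call with a gripper value outside its range is refused whole. The fingers move at their own pace and stop on an object; "squeeze" is the grip in N (left out, the last holds). Time passes only in rows, so rows that repeat a pose let the fingers close. It gives the time, the measured TCP pose, the force, the opening and the grip force at its end, in the units of the state.
- robot.get_obs(): the state, without advancing time (a new reading comes with each control period).
- robot.camera(name): name is "scene" or "side" or "wrist"; returns a dict with "color" (400x640x3 uint8, red, green, blue), "vfov" (degrees; the focal length in pixels is half the picture's height over the tangent of half this angle, whatever the lens; pixels are square), "cx", "cy" (the principal point, pixels), "R" (3x3) and "t" (3): a world point X has camera coordinates R X + t. Camera axes: x right, y down, z forward; pixel columns grow to the right and rows downward; lengths in m; the calibration is good to about 2 mm. A picture is of the moment at which its call begins. There is no depth.
- robot.hand_in(): hands the job in; it is judged then, once.
The state is a dict: "time": time; "q": joint angles; "joint_velocities": joint speeds; "joint_torque": joint torques, N m; "position": TCP position; "tool_rot": TCP orientation; "ft_force": force on the tool from outside, world axes, zero at the start; "moment": the same for the moment, N m; "grip_width": finger opening in m; "grip_force": force on a finger pad.
Only numpy, scipy, OpenCV 4.12 (cv2) and the standard library are available. Lean on these libraries where they do the work, as an engineer would, in place of code of your own. Each camera call takes 0.05 s, during which the arm holds its last target. There are 200 camera calls.

### The job

Pull the shoe tray out of the chipboard cubby by its black handle, fully to its stop, and leave it out. Then set the cedar shoe tree on the narrow sloping ramp of the tray, sole flat on the slope, centred and straight along it, with the broad toe end downhill against the red lip; set it down, do not drop it, and let go. Do not disturb the tin, the dauber or the shoehorn.

Things in the scene. Friction and masses are not known exactly. Their poses are not given: they have to be found in the camera images.
- cubby: Fixed chipboard cubby, white laminate edging, open front, 240 mm wide, 250 deep, 228 high. Origin on the table under the middle of the front opening; x points into the cubby (away from the robot), y along its front, z up. Its top board (18 mm thick, underside 210 mm up) overhangs the front by 33 mm, above the handle.
- tray (a joint): Slide of the tray along the cubby's -x: 0 = pushed in, 0.20 m = out at its stop. It stays where it is left; about 5 N moves it. The tray's front panel is white, 190 mm wide, its top 54 mm above the table, its face level with the cubby's front when pushed in.
- tray_handle (a point): Middle (50 mm above the table) of the tray's handle, an upright black bar 14 x 14 mm, from 22 to 72 mm above the table, 35 mm in front of the white panel, joined to it by a 10 mm wide stem 36 mm up. Moves with the tray; axes as the cubby's. Grip it across y, the tool leaning back clear of the overhanging top.
- ramp (a point): Dark wooden ramp on the tray, 80 mm wide, rising at 27.5 deg away from the robot, with a red lip (10 mm high, 8 thick) across its low end. Origin on its surface at the foot of the lip's inner face, on the centre line, 36 mm above the table; x uphill along the slope, y across, z square out of it. Surface from x = 0 (lip) to 195 mm. Moves with the tray; inside the cubby when pushed in.
- shoetree: Loose cedar shoe tree, 200 mm long, 260 g, sole down. Origin at the middle of its flat sole; x to the heel, z up. Broad round toe block (x -100 to -20 mm, 66 wide, 36 high), spine (x -20 to 52, 34 wide, 36 high), round heel (x 52 to 100, 48 wide, 34 high) with a brass knob on top (to 44 mm). Seated, its toe tip and axes coincide with the ramp's.
- shoetree_grip (a point): Where to grip the shoe tree: in the spine, at x = 15 mm, 26 mm above the sole, near the centre of mass; grip across its y, 34 mm wide.
- shoetree_toe (a point): Tip of the shoe tree's toe, at sole level (x = -100 mm). Axes as the shoe tree's.
- tin: Closed black round tin, 75 mm across, 26 mm high, on the table; origin under its centre. Leave alone.
- dauber: Red plastic dauber with a black pad, 130 mm long, 34 mm wide, 22 mm high, on top of the cubby; origin under its middle. Leave alone.
- shoehorn: Stainless shoehorn, 185 mm long, 45 mm wide, under 10 mm high, flat on the table; origin under its middle, x along it. Leave alone.
Mind the look-alikes: they are no part of the job. What is shaped like the shoetree but green or purple is not meant.

How it is judged:
By the outcome, as a careful person would: the job done as asked, in the order asked, and still so for the second after the job is handed in, with the robot touching nothing.
It also fails if it takes over 54 s, if anything falls off the work surface, if the arm or the gripper's body presses on something with over 40 N, if the wrist force passes 120 N, or if a joint passes its speed limit or range.

## Working session

There is one attempt and no reset: what is moved stays moved. The work goes in short steps, Python scripts to look and compute and a tool call to move; the robot and the scene stay as the last step left them, time stands still between calls to the robot, and variables do not carry over. Pictures are saved under pics/ and viewed, at most 10 in all, crops included, and the job is handed in when it is done.

Besides the shell and the picture viewer there is one more tool, called after "Call:" as name(argument=value, ...) on one line, values as JSON. play_rows: Moves the arm, as the interface text tells. Its arguments: {"type":"object","properties":{"gripper":{"type":"array","items":{"type":"number"}},"delta_pos":{"type":"array","items":{"type":"array","items":{"type":"number"}}},"turn":{"type":"array","items":{"type":"array","items":{"type":"number"}}},"squeeze":{"type":"number"}},"required":["gripper","delta_pos","turn"]}

```bash
mkdir -p pics; cat > h.py <<'E'
import numpy as np, cv2, pickle
from rig import robot
from scipy.spatial.transform import Rotation as Rn
def snap(n,tag):
    c=robot.camera(n); pickle.dump(c,open(f'pics/{tag}.pkl','wb')); cv2.imwrite(f'pics/{tag}.png',c['color'][:,:,::-1]); return c
def load(tag): return pickle.load(open(f'pics/{tag}.pkl','rb'))
def f(c): return c['color'].shape[0]/2/np.tan(np.radians(c['vfov'])/2)
def ray(c,uv):
    R,t=np.array(c['R']),np.array(c['t'])
    d=R.T@np.array([(uv[0]-c['cx'])/f(c),(uv[1]-c['cy'])/f(c),1]); return -R.T@t,d/np.linalg.norm(d)
def plane(c,uv,z):
    o,d=ray(c,uv); return o+d*(z-o[2])/d[2]
def tri(*obs):
    A=0;b=0
    for c,uv in obs:
        o,d=ray(c,uv); P=np.eye(3)-np.outer(d,d); A=A+P; b=b+P@o
    x=np.linalg.solve(A,b); return x,[np.linalg.norm((np.eye(3)-np.outer(d,d))@(x-o))*1e3 for o,d in [ray(c,uv) for c,uv in obs]]
def proj(c,X):
    p=np.array(c['R'])@X+np.array(c['t']); return np.array([c['cx'],c['cy']])+f(c)*p[:2]/p[2]
E
python3 - <<'E'
from h import *
a=snap('scene','s0');b=snap('side','d0');w=snap('wrist','w0')
for c in(a,b,w): print(c['vfov'],c['cx'],c['cy'],(-np.array(c['R']).T@c['t']).round(3),np.array(c['R'])[2].round(2))
o=robot.get_obs();print(o)
E
```

```text
46.68002356291447 318.9787223653758 192.4564890598425 [ 0.453 -0.704  1.492] [ 0.07  0.45 -0.89]
45.7060276461045 313.6245892589548 201.7223439808075 [-0.068  0.974  0.841] [ 0.47 -0.71 -0.52]
69.25432143357357 319.6593516272424 193.87130514282808 [ 0.291 -0.558  0.384] [-0.25 -0.09 -0.96]
{'time': 0.15, 'q': array([-1.38353310e+00,  5.28223560e-01,  1.43361086e+00, -1.61629380e-05,
        1.18140841e+00, -1.78508178e-01]), 'joint_velocities': array([-0.00157858, -0.00338314, -0.0052082 ,  0.00157542, -0.00028722,
        0.00111365]), 'joint_torque': array([ 3.27497655e-04, -4.40431917e+01, -1.76842743e+01,  6.33886526e-02,
        5.52689913e-02, -9.21070000e-05]), 'position': array([ 0.22345513, -0.58308391,  0.22181338]), 'tool_rot': array([ 9.83322077e-01,  1.81870864e-01, -1.10857212e-05, -8.25045757e-04]), 'ft_force': array([0.0964435 , 0.20256015, 0.02210965]), 'moment': array([-0.00468945,  0.00349033, -0.02008121]), 'grip_force': 0.0, 'grip_width': 0.08736041777019733}
```

View pics/s0.png

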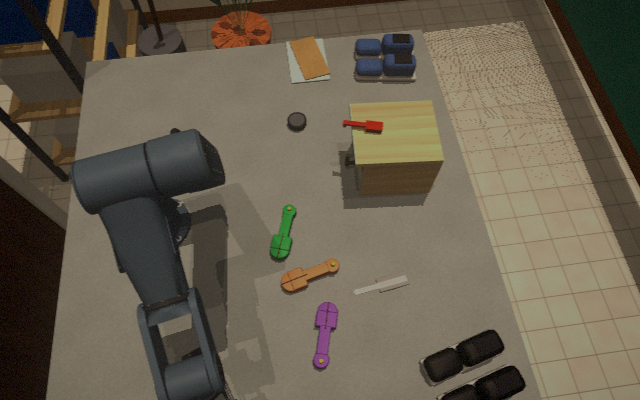

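View pics/d0.png

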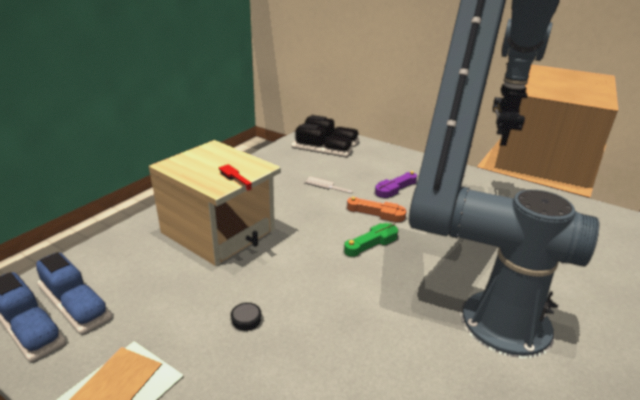

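The scene shows the cubby at (395,145), with the dauber on its top (365,126), the tin (297,121) and the shoehorn (382,285). Shoe tree candidates are orange-brown cedar (310,275), green (284,232) and purple (325,335). I choose the orange-brown one; in the side view it is at (377,209), and the handle is at (253,238).

```bash
python3 - <<'E'
from h import *
a,b=load('s0'),load('d0')
def crop(c,x,y,w,h,s): return cv2.resize(c['color'][y:y+h,x:x+w,::-1],None,fx=s,fy=s,interpolation=cv2.INTER_CUBIC)
A=crop(a,335,90,120,120,2.5);A=cv2.resize(A,(300,300))
B=crop(b,140,130,150,140,1);B=cv2.resize(B,(450,420),interpolation=cv2.INTER_CUBIC)
C=crop(a,265,245,90,60,1);C=cv2.resize(C,(300,200),interpolation=cv2.INTER_CUBIC)
im=np.zeros((500,760,3),np.uint8);im[:300,:300]=A;im[:420,310:]=B;im[300:,:300]=C
cv2.imwrite('pics/c1.png',im)
for n,c,box in(('scene',a,(265,255,350,300)),('side',b,(340,190,412,225))):
    h=cv2.cvtColor(c['color'],cv2.COLOR_RGB2HSV);m=cv2.inRange(h,(5,110,60),(20,255,255))
    M=np.zeros_like(m);x0,y0,x1,y1=box;M[y0:y1,x0:x1]=m[y0:y1,x0:x1]
    cn=max(cv2.findContours(M,cv2.RETR_EXTERNAL,cv2.CHAIN_APPROX_NONE)[0],key=cv2.contourArea)
    print(n,cv2.contourArea(cn),cv2.minAreaRect(cn))
    # knob: yellowish
    k=cv2.inRange(h,(16,90,120),(32,255,255));K=np.zeros_like(k);K[y0:y1,x0:x1]=k[y0:y1,x0:x1]
    print('knob',np.argwhere(K)[:,::-1].mean(0),K.sum()/255)
    q=cn[:,0,:].astype(float)
    for z in(0,.036):
        P=np.array([plane(c,p,z)[:2] for p in q]);r=cv2.minAreaRect((P*1e3).astype(np.float32));print(z,r)
for z in(0.228,):
    for p in((349,104),(436,101),(441,161),(357,163)): print(p,plane(a,p,z).round(3))
    for p in((212,142),(279,170),(215,202),(151,168)): print(p,plane(b,p,z).round(3))
E
```

```text
scene 893.0 ((310.0547180175781, 274.5255432128906), (21.871553421020508, 61.08657455444336), 70.01689147949219)
knob [314.46017699 273.64159292] 226.0
0 ((496.22967529296875, -247.63858032226562), (203.19784545898438, 74.32251739501953), 12.685640335083008)
0.036 ((495.1899108886719, -258.6575927734375), (198.29653930664062, 72.52976989746094), 12.685667037963867)
side 776.0 ((375.6346435546875, 208.32693481445312), (59.42319107055664, 17.65045166015625), 11.309932708740234)
knob [352.81818182 197.72727273] 11.0
0 ((508.83038330078125, -279.1153869628906), (206.26406860351562, 111.77595520019531), 14.011383056640625)
0.036 ((484.1376953125, -225.52169799804688), (197.43927001953125, 106.99369812011719), 14.011310577392578)
(349, 104) [0.695 0.256 0.228]
(436, 101) [0.992 0.23  0.228]
(441, 161) [ 0.949 -0.004  0.228]
(357, 163) [0.682 0.023 0.228]
(212, 142) [0.949 0.016 0.228]
(279, 170) [0.666 0.041 0.228]
(215, 202) [0.687 0.272 0.228]
(151, 168) [0.958 0.244 0.228]
```

View pics/c1.png

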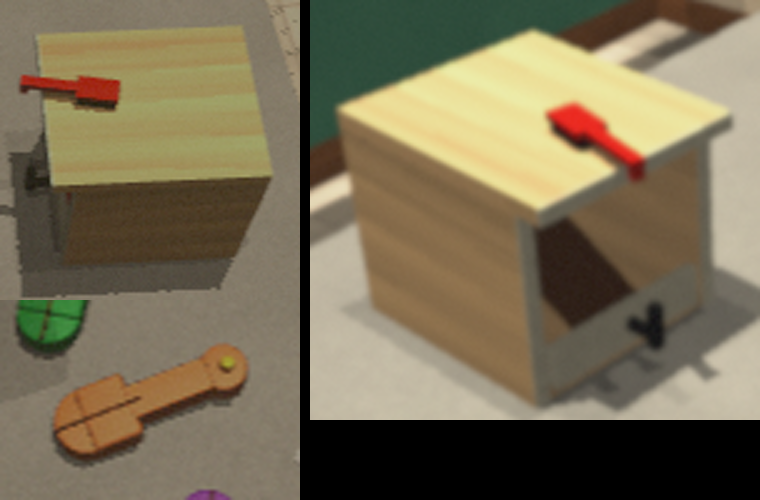

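The crop confirms the orange cedar tree: broad toe at lower left, brass knob at upper right. The cubby's front faces the robot, the handle bar is near side (257,238), and the dauber's tip overhangs the top's front edge.

```bash
python3 - <<'E'
from h import *
a,b=load('s0'),load('d0')
S=[(349.8,104.4),(432.2,100.8),(443.4,160.8),(355,164)];D=[(216.7,201.7),(150,166),(214.3,140),(280.3,169.3)]
P=[]
for s,d in zip(S,D):
    x,e=tri((a,s),(b,d));P.append(x);print(x.round(4),np.round(e,1))
P=np.array(P);FL,BL,BR,FR=P
dx=(BL-FL+BR-FR)[:2];dy=(FL-FR+BL-BR)[:2]
print('len',np.linalg.norm(dx)/2,np.linalg.norm(dy)/2,'yaw',np.degrees(np.arctan2(dx[1],dx[0])),np.degrees(np.arctan2(-dy[0],dy[1])))
# dark handle blobs
for n,c,(x0,y0,x1,y1) in(('s',a,(338,145,358,175)),('d',b,(240,225,268,255))):
    g=c['color'][y0:y1,x0:x1].max(2);ys,xs=np.where(g<48);print(n,len(xs),xs.min()+x0,xs.max()+x0,ys.min()+y0,ys.max()+y0,xs.mean()+x0,ys.mean()+y0)
# shoetree: knob (z .044) by two views
h=cv2.cvtColor(a['color'],cv2.COLOR_RGB2HSV)[245:305,265:355];print('knob px scene via crop', 265+228/300*90, 245+62/200*60)
k=(265+228/300*90,245+62/200*60);print(tri((a,k),(b,(352.8,197.7))),plane(a,k,.044))
o=robot.get_obs();R=Rn.from_quat(o['tool_rot']);w=load('w0');cw=-np.array(w['R']).T@w['t']
print('cam in tool',R.inv().apply(cw-o['position']).round(4));print(R.as_matrix().round(3)); print((np.array(w['R'])@R.as_matrix()).round(3))
E
```

```text
[0.6975 0.2588 0.22  ] [2.2 2.2]
[0.9791 0.2335 0.2248] [1.9 1.9]
[ 0.9577 -0.0031  0.2256] [0.4 0.4]
[0.6756 0.0242 0.2206] [1.1 1.1]
len 0.28308112940782226 0.23657776225772206 yaw -5.3373066195807315 -5.2461611841266516
s 58 345 354 156 166 348.7586206896552 161.75862068965517
d 105 240 257 225 245 251.43809523809523 236.7047619047619
knob px scene via crop 333.4 263.6
(array([ 0.57350508, -0.23408531,  0.03896228]), [np.float64(0.7687188062034968), np.float64(0.768718806203556)]) [ 0.57380024 -0.23539406  0.044     ]
cam in tool [ 0.0718  0.0008 -0.1626]
[[ 0.934  0.358 -0.   ]
 [ 0.358 -0.934  0.002]
 [ 0.    -0.002 -1.   ]]
[[-0.     1.    -0.   ]
 [-0.963 -0.    -0.268]
 [-0.268  0.     0.963]]
```

```bash
cat >> h.py <<'E'
def goal(pos,R,tag=''):
    o=robot.get_obs();R0=Rn.from_quat(o['tool_rot'])
    d=R0.inv().apply(np.array(pos)-o['position'])*100;r=(R0.inv()*R).as_rotvec()
    print(tag,'dpos',d.round(2).tolist(),'turn',r.round(3).tolist(),'len',np.linalg.norm(d).round(1),'ang',np.degrees(np.linalg.norm(r)).round(1))
def toolR(tz,ty):
    tz=tz/np.linalg.norm(tz);ty=ty-tz*(ty@tz);ty/=np.linalg.norm(ty);return Rn.from_matrix(np.column_stack([np.cross(ty,tz),ty,tz]))
YAW=np.radians(-5.3);CX=np.array([np.cos(YAW),np.sin(YAW),0]);CY=np.array([-np.sin(YAW),np.cos(YAW),0]);CZ=np.array([0,0,1.])
def lean(deg): # angle from vertical, leaning back from cubby
    a=np.radians(deg);return toolR(np.sin(a)*CX-np.cos(a)*CZ,-CY)
E
python3 - <<'E'
from h import *
a,b=load('s0'),load('d0')
O=np.array([.6866,.1415,0])+.033*CX;H=O-.035*CX+.05*CZ
print(O,H,proj(a,H),proj(b,H),proj(b,H+.022*CZ),proj(b,H-.028*CZ),proj(a,H+.022*CZ))
R=lean(45);tz=R.as_matrix()[:,2]
goal(H+(.019-.12)*tz,R,'pre'); print(H+(.019-.12)*tz)
E
```

```text
[0.71945892 0.13845177 0.        ] [0.68460855 0.14168474 0.05      ] [348.13398451 160.21806293] [253.17567779 236.49383872] [252.83985651 230.15583547] [253.59503879 244.40849896] [348.51635235 157.042427  ]
pre dpos [62.58, -54.33, 10.15] turn [-0.181, 0.771, 0.434] len 83.5 ang 51.8
[0.6134961  0.14828164 0.12141778]
```

Call:
play_rows(gripper=[-1,-1,-1,-1,-1,-1,-1,-1,-1,-1,-1], delta_pos=[[5,-4.5,-1],[10,-9,-2],[15,-13.5,-2],[20,-18,-2],[25,-22,-2],[30,-26,-2],[34.5,-30,-2],[39,-34,-2],[43.5,-38,-2],[48,-42,-1],[52,-45,0]], turn=[[0,0,0.04],[0,0,0.08],[0,0,0.12],[-0.02,0.1,0.16],[-0.05,0.2,0.2],[-0.07,0.3,0.24],[-0.1,0.4,0.28],[-0.12,0.5,0.32],[-0.14,0.6,0.36],[-0.16,0.7,0.4],[-0.18,0.77,0.434]])

```text
time: 1.52
position: [0.5198, -0.0424, 0.2453]
tool_rot: [0.934, -0.009, 0.357, 0.002]
ft_force: [0.1, 0.1, -0.3]
grip_width: 0.0868
grip_force: 0.0
```

```bash
python3 - <<'E'
from h import *
w=snap('wrist','w1');o=robot.get_obs()
print(o['time'],o['position'],o['q'].round(3),o['ft_force'])
O=np.array([.6866,.1415,0])+.033*CX;H=O-.035*CX+.05*CZ
R=lean(45);tz=R.as_matrix()[:,2]
goal(H+(.019-.12)*tz,R,'pre')
print(proj(w,H),proj(w,H+.022*CZ),proj(w,H-.028*CZ))
E
```

```text
1.575 [ 0.52013218 -0.04118024  0.24503665] [-0.478  0.232  2.214  1.502  0.306 -0.278] [-0.1027859   0.26816962 -0.05705217]
pre dpos [-1.63, -19.03, 15.3] turn [-0.056, 0.056, 0.05] len 24.5 ang 5.3
[191.09009169 172.15855391] [184.76972708 164.12151282] [198.33004231 181.36495011]
```

View pics/w1.png

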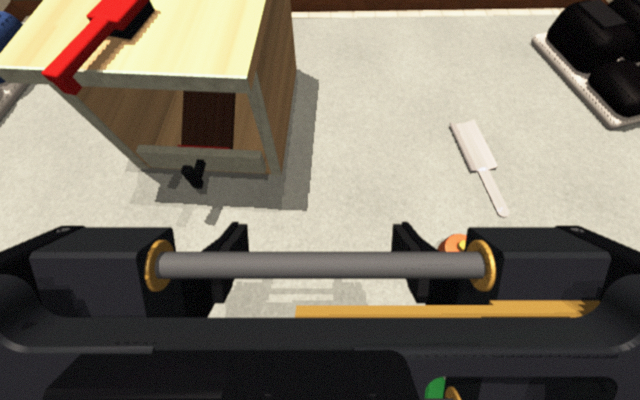

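```bash
python3 - <<'E'
from h import *
from scipy.optimize import least_squares
o=robot.get_obs()
D=[([-1.38353,.52822,1.43361,0,1.18141,-.17851],[.22345513,-.58308391,.22181338],[.983322,.181871,-1.1e-5,-.000825]),(o['q'],o['position'],o['tool_rot'])]
def fk(q,p):
    h,a,L1,L2,L3=p
    Rz=lambda t:Rn.from_euler('z',t);Ry=lambda t:Rn.from_euler('y',t)
    R=Rz(q[0]);x=np.array([0,0,h])+R.apply([a,0,0])
    R=R*Ry(q[1]);x=x+R.apply([0,0,L1]);R=R*Ry(q[2]);x=x+R.apply([0,0,L2])
    R=R*Rz(q[3])*Ry(q[4])*Rz(q[5]);return x+R.apply([0,0,L3]),R
s=least_squares(lambda p:np.concatenate([fk(q,p)[0]-x for q,x,_ in D]+[(p-[.15,0,.4,.4,.25])*1e-5]),[.15,0,.4,.4,.25])
print(s.x,s.fun.round(5))
for q,x,r in D: print(np.degrees((Rn.from_quat(r).inv()*fk(q,s.x)[1]).as_rotvec()).round(2))
E
```

```text
[ 0.13104625 -0.66441543  1.20670644  0.7266959   0.67449686] [-1.0905e-01 -2.0660e-02 -0.0000e+00 -0.0000e+00 -0.0000e+00 -0.0000e+00
 -0.0000e+00 -1.0000e-05  1.0000e-05  0.0000e+00  0.0000e+00]
[ -0.   0. -90.]
[  0.  -0. -90.]
```

```bash
cat >> h.py <<'E'
import json,os
from scipy.optimize import least_squares
def fk(q,p):
    h,b,L1,L2,L3=p
    Rz=lambda t:Rn.from_euler('z',t);Ry=lambda t:Rn.from_euler('y',t)
    R=Rz(q[0]);x=np.array([0,0,h])+R.apply([0,b,0])
    R=R*Ry(q[1]);x=x+R.apply([0,0,L1]);R=R*Ry(q[2]);x=x+R.apply([0,0,L2])
    R=R*Rz(q[3])*Ry(q[4])*Rz(q[5]+np.pi/2);return x+R.apply([0,0,L3]),R
def log():
    o=robot.get_obs();D=json.load(open('log.json')) if os.path.exists('log.json') else [([-1.38353,.52822,1.43361,0,1.18141,-.17851],[.22345513,-.58308391,.22181338])]
    D.append((o['q'].tolist(),o['position'].tolist()));json.dump(D,open('log.json','w'));return D
def fit(D):
    return least_squares(lambda p:np.concatenate([fk(q,p)[0]-x for q,x in D]+[(p-[.15,.1,.4,.4,.25])*1e-5]),[.15,.1,.4,.4,.25])
LO=np.array([-3.08,-.75,.22,-1.43,0,-2.85]);HI=np.array([3.08,2.2,2.44,4.57,2.65,2.85])
def ik(pos,R,p,q0):
    best=None
    for k in range(8):
        g=np.array(q0)+(np.random.default_rng(k).normal(0,.6,6) if k else 0)
        s=least_squares(lambda q:np.concatenate([(fk(q,p)[0]-pos)*10,(R.inv()*fk(q,p)[1]).as_rotvec()]),np.clip(g,LO+.01,HI-.01),bounds=(LO,HI))
        key=(s.cost>1e-6,np.abs(s.x-q0).max())
        if best is None or key<best[0]: best=(key,s.x,s.cost)
    return best[1],best[2]
E
python3 - <<'E'
from h import *
D=log();s=fit(D);p=s.x;print(p,np.abs(s.fun).max(),np.degrees((Rn.from_quat(robot.get_obs()['tool_rot']).inv()*fk(D[-1][0],p)[1]).as_rotvec()))
O=np.array([.6866,.1415,0])+.033*CX;H=O-.035*CX+.05*CZ
for L in(45,38,30):
    q=D[-1][0]
    for pull in(-.12,0,.1,.2):
        R=lean(L);tz=R.as_matrix()[:,2]
        X=H+.019*tz+(pull*tz if pull<0 else -pull*CX)
        q,c=ik(X,R,p,q);print(L,pull,q.round(2),f'{c:.1e}')
E
```

```text
[-0.02835653  0.12087585  0.69145379  0.28564543  0.23977325] 0.010752688427883128 [-7.33484363e-15 -6.34269169e-15  1.31617192e-14]
45 -0.12 [ 0.1   0.55  2.25  3.45  0.45 -1.71] 2.1e-21
45 0 [ 0.07  0.74  2.15  3.36  0.53 -1.65] 2.5e-20
45 0.1 [ 0.11  0.71  2.44  3.35  0.78 -1.58] 2.4e-04
45 0.2 [ 0.21  0.62  2.44  3.78  0.48 -1.87] 4.9e-02
38 -0.12 [ 0.08  0.53  2.11  3.77  0.18 -2.05] 2.9e-20
38 0 [ 0.06  0.72  2.06  3.45  0.31 -1.75] 3.0e-20
38 0.1 [ 0.09  0.68  2.36  3.35  0.57 -1.6 ] 1.7e-19
38 0.2 [ 0.18  0.62  2.44  3.69  0.41 -1.83] 2.5e-02
30 -0.12 [ 0.07  0.53  1.95 -0.5   0.17  2.2 ] 2.0e-21
30 0 [ 0.03  0.71  1.94 -0.02  0.    1.7 ] 2.2e-03
30 0.1 [ 0.05  0.64  2.13 -0.26  0.    1.96] 1.4e-02
30 0.2 [ 0.08  0.58  2.31 -0.39  0.    2.12] 4.2e-02
```

Call:
play_rows(gripper=[-1,-1,-1,-1], delta_pos=[[0,-5,3],[-0.5,-10,6],[-1,-15,9],[-1.6,-19,10]], turn=[[-0.01,0.01,0.01],[-0.03,0.03,0.03],[-0.04,0.04,0.04],[-0.056,0.056,0.05]])

```text
time: 2.08
position: [0.5634, 0.0308, 0.2235]
tool_rot: [0.921, -0.027, 0.39, 0.004]
ft_force: [0.7, 0.2, 0.0]
grip_width: 0.087
grip_force: 0.0
```

```bash
python3 - <<'E'
from h import *
w=snap('wrist','w2')
D=log();o=robot.get_obs();print(o['time'],o['position'],o['q'].round(3))
def fk2(q,p):
    h,b,L1,L2,L3,e,a=p
    Rz=lambda t:Rn.from_euler('z',t);Ry=lambda t:Rn.from_euler('y',t)
    R=Rz(q[0]);x=np.array([0,0,h])+R.apply([a,b,0])
    R=R*Ry(q[1]);x=x+R.apply([0,0,L1]);R=R*Ry(q[2]);x=x+R.apply([e,0,L2])
    R=R*Rz(q[3])*Ry(q[4])*Rz(q[5]+np.pi/2);return x+R.apply([0,0,L3]),R
p0=np.array([.15,.11,.45,.4,.25,0,0])
for free in([1,1,1,1,1,1,0],[1]*7):
    s=least_squares(lambda p:np.concatenate([fk2(q,p)[0]-x for q,x in D]+[(p-p0)*(1e-4*np.ones(7) if free[-1] else np.r_[1e-4*np.ones(6),10])]),p0)
    print(s.x.round(4),np.abs(s.fun).max().round(5))
O=np.array([.6866,.1415,0])+.033*CX;H=O-.035*CX+.05*CZ
print(proj(w,H),proj(w,H+.022*CZ),proj(w,H-.028*CZ))
R=lean(45);goal(H+.019*R.as_matrix()[:,2]-.08*R.as_matrix()[:,2],R,'pre80')
c=w['color'];P=proj(w,H);x,y=max(int(P[0])-100,0),max(int(P[1])-90,0);x=min(x,440);y=min(y,220);print('crop',x,y)
cv2.imwrite('pics/c2.png',cv2.resize(c[y:y+180,x:x+200,::-1],None,fx=3,fy=3,interpolation=cv2.INTER_CUBIC))
E
```

```text
2.125 [0.56333643 0.03210545 0.22291637] [-0.209  0.358  2.195  2.598  0.238 -1.139]
[ 0.2742  0.111   0.588   0.3917  0.3055  0.1141 -0.    ] 1e-05
[ 0.2742  0.111   0.588   0.3917  0.3055  0.1141 -0.    ] 1e-05
[232.26049822 205.42739002] [227.52485345 197.25676926] [237.65323009 214.7317127 ]
pre80 dpos [-4.39, -11.56, 14.35] turn [-0.039, -0.014, 0.018] len 18.9 ang 2.6
crop 132 115
```

View pics/c2.png

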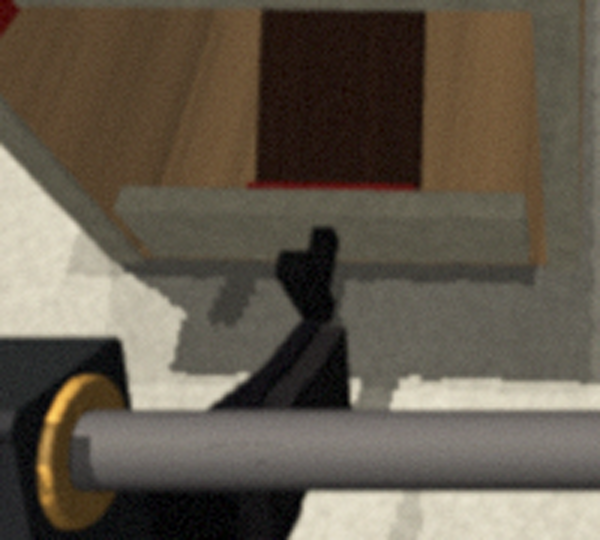

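The crop shows the handle bar from about px (230,202) at its top to (238,220) at its foot, with the stem going up-right to the panel. The panel's top front edge runs from about (170,184) to (308,188), and the red lip is at the foot of the dark ramp.

```bash
python3 - <<'E'
import re
s=open('h.py').read()
s=s.replace("h,b,L1,L2,L3=p","h,b,L1,L2,L3,e=p").replace("R.apply([0,0,L2])","R.apply([e,0,L2])")
s+="\nPK=np.array([.2742,.111,.588,.3917,.3055,.1141])\n"
open('h.py','w').write(s)
E
python3 - <<'E'
from h import *
a,b,w1,w2=[load(t) for t in('s0','d0','w1','w2')]
px=lambda x,y:(132+x/3,115+y/3)
L,R_=plane(w2,px(113,208),.054),plane(w2,px(527,221),.054)
print('panel top front',L,R_,np.linalg.norm(L-R_),'mid',(L+R_)/2,'yaw',np.degrees(np.arctan2(-(L-R_)[0],(L-R_)[1])))
O=np.array([.6866,.1415,0])+.033*CX
m=(L+R_)/2-O;print('panel rel cubby',m@CX,m@CY)
# lip: ends
l,r=plane(w2,px(248,186),.045),plane(w2,px(419,188),.045);print('lip',np.linalg.norm(l-r),((l+r)/2-O)@CX,((l+r)/2-O)@CY)
for n,obs in(('top',((w2,px(293,260)),(b,(255,232.5)))),('top w1w2',((w2,px(293,260)),(w1,(185,168.5))))):
    x,e=tri(*obs);print(n,x,e,(x-O)@CX,(x-O)@CY)
for z in(.072,): x=plane(w2,px(293,260),z);print('plane',x,(x-O)@CX,(x-O)@CY)
x=plane(w2,px(318,315),.022);print('foot',x,(x-O)@CX,(x-O)@CY)
# IK plan for pull
H=O-.040*CX+.05*CZ;q=robot.get_obs()['q']
for pull,Ls in((-.08,(45,)),(0,(45,40)),(.1,(45,40,35,30)),(.2,(40,35,30,25,20,15))):
    for l in Ls:
        R=lean(l);tz=R.as_matrix()[:,2];X=H+.019*tz+(pull*tz if pull<0 else -pull*CX)
        for n,q0 in(('F',[.1,.6,2.2,3.2,.5,-1.4]),('U',[.1,.6,2.2,0.05,.3,1.7])):
            qq,c=ik(X,R,PK,q0)
            if c<1e-6: print(pull,l,n,qq.round(2))
E
```

```text
panel top front [0.72067911 0.23015345 0.054     ] [0.70226368 0.04040234 0.054     ] 0.1906426350191684 mid [0.71147139 0.13527789 0.054     ] yaw -5.543219853362667
panel rel cubby -0.007660198673147524 -0.003898118574087777
lip 0.08204186557957842 0.013354880048180487 -0.004920900513771002
top [0.67998847 0.13982399 0.06580016] [np.float64(1.4061536954505354), np.float64(1.4061536954501819)] -0.03942845213795974 -0.0022795517537765432
top w1w2 [0.67253227 0.13535274 0.08078321] [np.float64(0.43128113952547364), np.float64(0.43128113952540353)] -0.04643976537154715 -0.007420420749477825
plane [0.67802597 0.13829804 0.072     ] -0.041241602603893326 -0.003980254521117557
foot [0.67631626 0.14045397 0.022     ] -0.043143154785811114 -0.0019914775403588737
-0.08 45 F [ 0.13  0.73  2.01  3.55  0.4  -1.79]
-0.08 45 U [ 0.13  0.73  2.01  3.55  0.4  -1.79]
0 45 F [ 0.1   0.86  1.88  3.5   0.4  -1.76]
0 45 U [ 0.1   0.86  1.88  3.5   0.4  -1.76]
0 40 F [ 0.1   0.83  1.84  3.65  0.25 -1.92]
0 40 U [ 0.1   0.83  1.84  3.65  0.25 -1.92]
0.1 45 F [ 0.15  0.86  2.11  3.44  0.62 -1.64]
0.1 45 U [ 0.15  0.86  2.11  3.44  0.62 -1.64]
0.1 40 F [ 0.14  0.82  2.07  3.49  0.45 -1.7 ]
0.1 40 U [ 0.14  0.82  2.07  3.49  0.45 -1.7 ]
0.1 35 F [ 0.13  0.78  2.03  3.6   0.29 -1.83]
0.1 35 U [ 0.13  0.78  2.03  3.6   0.29 -1.83]
0.1 30 F [ 0.12  0.75  1.98  3.94  0.15 -2.18]
0.2 40 F [ 0.21  0.85  2.29  3.45  0.7  -1.57]
0.2 35 F [ 0.2   0.8   2.25  3.48  0.52 -1.63]
0.2 30 F [ 0.18  0.75  2.2   3.55  0.34 -1.72]
0.2 25 F [ 0.16  0.72  2.15  3.77  0.18 -1.96]
0.2 15 F [ 0.14  0.68  2.04 -0.34  0.17  2.13]
0.2 15 U [ 0.14  0.68  2.04 -0.34  0.17  2.13]
```

```bash
cat >> h.py <<'E'
O0=np.array([.6866,.1415,0])+.033*CX-.007*CX-.003*CY
H0=O0-.035*CX+.05*CZ
E
python3 - <<'E'
from h import *
R=lean(45);tz=R.as_matrix()[:,2]
goal(H0-.061*tz,R,'pre');goal(H0+.019*tz,R,'grasp')
E
```

```text
pre dpos [-4.89, -11.29, 13.83] turn [-0.039, -0.014, 0.018] len 18.5 ang 2.6
grasp dpos [-5.0, -10.98, 21.83] turn [-0.039, -0.014, 0.018] len 24.9 ang 2.6
```

Call:
play_rows(gripper=[-1,-1,-1,-1,-1,-1,-1,-1,-1], delta_pos=[[-1.5,-3,3],[-3,-6,6],[-4,-9,9],[-4.9,-11.3,11.5],[-4.9,-11.3,13.8],[-4.9,-11.3,13.8],[-4.9,-11.3,13.8],[-4.9,-11.3,13.8],[-4.9,-11.3,13.8]], turn=[[-0.01,0,0],[-0.02,0,0.01],[-0.03,-0.01,0.01],[-0.039,-0.014,0.018],[-0.039,-0.014,0.018],[-0.039,-0.014,0.018],[-0.039,-0.014,0.018],[-0.039,-0.014,0.018],[-0.039,-0.014,0.018]])

```text
time: 3.25
position: [0.6334, 0.1416, 0.0948]
tool_rot: [0.923, -0.043, 0.383, 0.018]
ft_force: [0.8, 0.6, -0.2]
grip_width: 0.0867
grip_force: 0.0
```

```bash
python3 - <<'E'
from h import *
w=snap('wrist','w3')
R=lean(45);tz=R.as_matrix()[:,2]
goal(H0-.061*tz,R,'pre');goal(H0+.019*tz,R,'grasp');o=robot.get_obs();print(o['q'].round(2),o['ft_force'],o['time'])
print(proj(w,H0+.022*CZ),proj(w,H0),proj(w,H0-.02*CZ))
g=w['color'].max(2).astype(int)
for y in range(190,300,8): 
    xs=np.where(g[y,250:400]<45)[0]+250; print(y,(xs.min(),xs.max(),len(xs)) if len(xs) else None)
E
```

```text
pre dpos [-0.05, -0.17, 0.16] turn [0.001, -0.001, 0.001] len 0.2 ang 0.1
grasp dpos [-0.06, -0.17, 8.16] turn [0.001, -0.001, 0.001] len 8.2 ang 0.1
[ 0.12  0.72  2.02  3.53  0.41 -1.78] [ 0.14834396  0.16269955 -1.09857176] 3.3
[315.32648611 193.23437885] [315.6256466 206.5270642] [315.85857946 216.87703803]
190 (np.int64(307), np.int64(322), 16)
198 (np.int64(306), np.int64(323), 18)
206 (np.int64(307), np.int64(322), 16)
214 (np.int64(308), np.int64(322), 15)
222 (np.int64(308), np.int64(322), 15)
230 (np.int64(393), np.int64(397), 5)
238 (np.int64(393), np.int64(399), 7)
246 (np.int64(392), np.int64(399), 8)
254 None
262 None
270 None
278 None
286 None
294 None
```

Call:
play_rows(gripper=[-1,-1,-1,-1,-1,1,1,1,1,1,1], delta_pos=[[-0.05,-0.2,3],[-0.05,-0.2,6],[-0.05,-0.2,8],[-0.05,-0.2,8.1],[-0.05,-0.2,8.1],[-0.05,-0.2,8.1],[-0.05,-0.2,8.1],[-0.05,-0.2,8.1],[-0.05,-0.2,8.1],[-0.05,-0.2,8.1],[-0.05,-0.2,8.1]], turn=[[0,0,0],[0,0,0],[0,0,0],[0,0,0],[0,0,0],[0,0,0],[0,0,0],[0,0,0],[0,0,0],[0,0,0],[0,0,0]], squeeze=30)

```text
time: 4.68
position: [0.6904, 0.1387, 0.0362]
tool_rot: [0.923, -0.042, 0.382, 0.018]
ft_force: [-0.5, 0.1, -0.6]
grip_width: 0.0346
grip_force: 0.0
```

Call:
play_rows(gripper=[1,1,1,1,1], delta_pos=[[0,0,0],[0,0,0],[0,0,0],[0,0,0],[0,0,0]], turn=[[0,0,0],[0,0,0],[0,0,0],[0,0,0],[0,0,0]])

```text
time: 5.3
position: [0.6906, 0.1402, 0.0362]
tool_rot: [0.923, -0.041, 0.382, 0.018]
ft_force: [0.8, 5.8, -1.2]
grip_width: 0.0136
grip_force: 30.0
```

Call:
play_rows(gripper=[1,1,1,1,1,1,1,1,1,1,1,1], delta_pos=[[-0.7,0,-0.7],[-2,0,-2],[-3.5,0,-3.5],[-5,0,-5],[-6.5,0,-6.5],[-8,0,-8],[-9.5,0,-9.5],[-11,0,-11],[-12.3,0,-12.3],[-13.1,0,-13.1],[-13.4,0,-13.4],[-13.4,0,-13.4]], turn=[[0,0,0],[0,0,0],[0,0,0],[0,0,0],[0,0,0],[0,0,0],[0,0,0],[0,0,0],[0,0,0],[0,0,0],[0,0,0],[0,0,0]])

```text
time: 6.8
position: [0.5025, 0.1555, 0.0362]
tool_rot: [0.923, -0.043, 0.383, 0.019]
ft_force: [1.8, -4.2, -1.9]
grip_width: 0.0138
grip_force: 30.1
```

Call:
play_rows(gripper=[1,1,1,1,1,1,1], delta_pos=[[-0.25,0,-0.25],[-0.5,0,-0.5],[-0.7,0,-0.7],[-0.85,0,-0.85],[-1,0,-1],[-1.1,0,-1.1],[-1.1,0,-1.1]], turn=[[0,0,0],[0,0,0],[0,0,0],[0,0,0],[0,0,0],[0,0,0],[0,0,0]])

```text
time: 7.68
position: [0.4956, 0.156, 0.0365]
tool_rot: [0.92, -0.047, 0.39, 0.019]
ft_force: [24.0, -10.4, -17.2]
grip_width: 0.0136
grip_force: 30.0
```

Call:
play_rows(gripper=[1,1,-1,-1,-1,-1,-1,-1,-1,-1,-1], delta_pos=[[0.3,0,0.3],[0.45,0,0.45],[0.45,0,0.45],[0.45,0,0.45],[0.45,0,0.45],[0.45,0,0],[0.45,0,-3],[0.45,0,-6],[0.45,0,-9],[0.45,0,-11],[0.45,0,-11]], turn=[[0,0,0],[0,0,0],[0,0,0],[0,0,0],[0,0,0],[0,0,0],[0,0,0],[0,0,0],[0,0,0],[0,0,0],[0,0,0]])

```text
time: 9.05
position: [0.4214, 0.1744, 0.1215]
tool_rot: [0.924, -0.043, 0.381, 0.021]
ft_force: [0.2, -0.1, -0.0]
grip_width: 0.0861
grip_force: 0.0
```

```bash
python3 - <<'E'
from h import *
w=snap('wrist','w4');a=snap('scene','s4');b=snap('side','d4')
o=robot.get_obs();print(o['position'],o['q'].round(2),o['ft_force'],o['time'])
Z=lambda c,x,y,w,h,W,H:cv2.resize(c['color'][y:y+h,x:x+w,::-1],(W,H),interpolation=cv2.INTER_CUBIC)
im=np.zeros((600,800,3),np.uint8)
im[:300,:480]=Z(w,0,0,640,400,480,300)
im[300:,:400]=Z(a,300,100,120,90,400,300)
im[300:,400:]=Z(b,150,170,160,120,400,300)
cv2.imwrite('pics/c4.png',im)
P=O0-.2*CX
for n,c in(('w',w),('a',a),('b',b)): print(n,[proj(c,P+x*CX+y*CY+z*CZ).round(1).tolist() for x,y,z in((0,.095,.054),(0,-.095,.054),(-.035,0,.072))])
E
```

```text
[0.42142727 0.17335195 0.11956709] [ 0.36  0.68  2.44  3.61  0.76 -1.59] [ 0.36126649 -0.53051945  0.23981334] 9.2
w [[230.9, 171.5], [426.7, 171.6], [330.6, 193.9]]
a [[300.0, 139.9], [301.4, 185.2], [290.7, 159.7]]
b [[274.7, 277.0], [321.5, 243.6], [309.4, 259.5]]
```

View pics/c4.png

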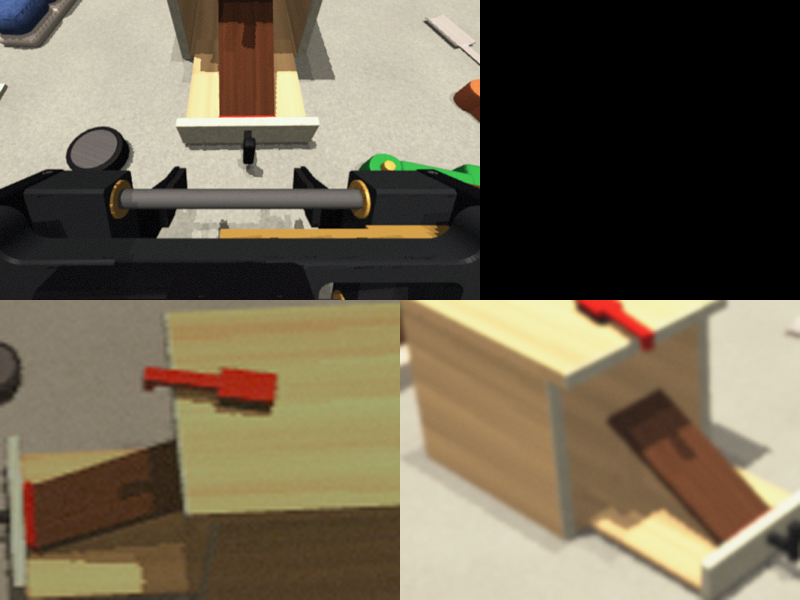

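```bash
python3 - <<'E'
from h import *
w,a,b=load('w4'),load('s4'),load('d4')
def red(c,box):
    h=cv2.cvtColor(c['color'],cv2.COLOR_RGB2HSV);m=((h[...,0]<6)|(h[...,0]>174))&(h[...,1]>170)&(h[...,2]>70)
    M=np.zeros(m.shape,np.uint8);x0,y0,x1,y1=box;M[y0:y1,x0:x1]=m[y0:y1,x0:x1]
    ys,xs=np.where(M);return xs,ys
for n,c,box in(('w',w,(280,140,380,175)),('a',a,(300,150,325,175)),('b',b,(270,220,330,290))):
    xs,ys=red(c,box);print(n,len(xs),xs.min(),xs.max(),ys.min(),ys.max(),xs.mean(),ys.mean())
    if n=='w':
        for x in(xs.min(),xs.min()+3,int(xs.mean()),xs.max()-3,xs.max()): print(x,ys[xs==x])
# panel edges in wrist: column profile
g=w['color'].astype(int)
for x in(260,400): print('col',x,[tuple(g[y,x]) for y in range(154,176,1)])
for y in(168,172): print('row',y,[int(g[y,x].sum()/3) for x in range(228,244)],[int(g[y,x].sum()/3) for x in range(416,432)])
# ramp edges on row
for y in(60,100,140): print(y,[(x,tuple(g[y,x])) for x in list(range(284,300,2))+list(range(360,374,2))])
E
```

```text
w 144 292 366 153 155 328.1666666666667 154.375
292 [155]
295 [154 155]
328 [154 155]
363 [154]
366 [154]
a 54 307 310 155 173 308.51851851851853 164.38888888888889Traceback (most recent call last):
  File "<stdin>", line 8, in <module>
    return umr_minimum(a, axis, None, out, keepdims, initial, where)
ValueError: zero-size array to reduction operation minimum which has no identity
```

```bash
python3 - <<'E'
from h import *
q=robot.get_obs()['q']
def tryp(n,X,R):
    for k,q0 in(('F',[.1,.6,2.2,3.2,.4,-1.4]),('U',[.1,.6,2.2,0.05,.3,1.7]),('U2',[.1,.6,2.2,0.05,.3,-1.4])):
        qq,c=ik(X,R,PK,q0)
        if c<1e-6: print(n,k,qq.round(2))
for l in(10,20,30):
    tryp(f'V1 {l}',np.array([.42,.12,.30]),lean(l))
    tryp(f'V2 {l}',np.array([.42,-.05,.30]),lean(l))
# place: ramp origin ~ panel+.025
O=O0+.004*CX-.2*CX+.025*CX+.036*CZ
t=np.radians(27.5);rx=np.cos(t)*CX+np.sin(t)*CZ;rz=-np.sin(t)*CX+np.cos(t)*CZ
flip=Rn.from_euler('z',np.pi)
for h in(0,.05,.1,.15):
    X=O+.115*rx+(.026-.019+h)*rz
    tryp(f'place {h}',X,lean(27.5)); tryp(f'placeflip {h}',X,lean(27.5)*flip)
    X=O+.115*rx+.026*rz+.019*lean(20).as_matrix()[:,2]+h*CZ
    tryp(f'place20 {h}',X,lean(20))
print(O,O+.115*rx+.007*rz)
y=np.radians(12.7);ex=np.array([np.cos(y),np.sin(y),0]);R=toolR(np.array([0,0,-1.]),np.cross([0,0,-1.],ex))
for z in(.007,.12): tryp(f'pick{z}',np.array([.51,-.25,z]),R);tryp(f'pickflip{z}',np.array([.51,-.25,z]),R*flip)
E
```

```text
V1 10 F [ 0.04  0.1   1.88 -0.03  0.99  1.71]
V1 10 U [ 0.04  0.1   1.88 -0.03  0.99  1.71]
V1 10 U2 [ 0.04  0.1   1.88 -0.03  0.99  1.71]
V2 10 F [-0.43  0.07  1.91  0.07  1.    1.2 ]
V2 10 U [-0.43  0.07  1.91  0.07  1.    1.2 ]
V2 10 U2 [-0.43  0.07  1.91  0.07  1.    1.2 ]
V1 20 F [ 0.06  0.04  1.99 -0.07  0.77  1.77]
V1 20 U [ 0.06  0.04  1.99 -0.07  0.77  1.77]
V1 20 U2 [ 0.06  0.04  1.99 -0.07  0.77  1.77]
V2 20 F [-0.48 -0.    2.03  0.18  0.8   1.07]
V2 20 U [-0.48 -0.    2.03  0.18  0.8   1.07]
V2 20 U2 [-0.48 -0.    2.03  0.18  0.8   1.07]
V1 30 F [ 0.08 -0.    2.11 -0.18  0.53  1.88]
V1 30 U [ 0.08 -0.    2.11 -0.18  0.53  1.88]
V1 30 U2 [ 0.08 -0.    2.11 -0.18  0.53  1.88]
V2 30 F [-0.56 -0.06  2.16  0.41  0.6   0.82]
V2 30 U [-0.56 -0.06  2.16  0.41  0.6   0.82]
V2 30 U2 [-0.56 -0.06  2.16  0.41  0.6   0.82]
place 0 F [ 0.09  0.65  1.82 -0.39  0.22  2.11]
place 0 U [ 0.09  0.65  1.82 -0.39  0.22  2.11]
place 0 U2 [ 0.09  0.65  1.82 -0.39  0.22  2.11]
placeflip 0 F [ 0.09  0.65  1.82 -0.39  0.22 -1.03]
placeflip 0 U [ 0.09  0.65  1.82 -0.39  0.22 -1.03]
placeflip 0 U2 [ 
[... 1609 characters left out ...]
6  1.79]
[0.54194281 0.15190656 0.036     ] [0.64029452 0.14278275 0.09531017]
pick0.007 F [-0.65  0.78  1.72  0.    0.65  0.7 ]
pick0.007 U [-0.65  0.78  1.72 -0.    0.65  0.7 ]
pick0.007 U2 [-0.65  0.78  1.72  0.    0.65  0.7 ]
pickflip0.007 F [-0.65  0.78  1.72  0.    0.65 -2.44]
pickflip0.007 U [-0.65  0.78  1.72 -0.    0.65 -2.44]
pickflip0.007 U2 [-0.65  0.78  1.72 -0.    0.65 -2.44]
pick0.12 F [-0.65  0.59  1.67  0.    0.88  0.7 ]
pick0.12 U [-0.65  0.59  1.67 -0.    0.88  0.7 ]
pick0.12 U2 [-0.65  0.59  1.67  0.    0.88  0.7 ]
pickflip0.12 F [-0.65  0.59  1.67  0.    0.88 -2.44]
pickflip0.12 U [-0.65  0.59  1.67 -0.    0.88 -2.44]
pickflip0.12 U2 [-0.65  0.59  1.67  0.    0.88 -2.44]
```

```bash
python3 - <<'E'
from h import *
goal([.42,.12,.30],lean(20),'V1')
E
```

```text
V1 dpos [12.91, 5.45, -12.55] turn [0.009, -0.429, -0.001] len 18.8 ang 24.6
```

Call:
play_rows(gripper=[-1,-1,-1,-1,-1,-1,-1,-1], delta_pos=[[3,1,-3.5],[6,2,-6.5],[9,3,-9.5],[13,5.4,-12.5],[13,5.4,-12.5],[13,5.4,-12.5],[13,5.4,-12.5],[13,5.4,-12.5]], turn=[[0,-0.05,0],[0,-0.15,0],[0,-0.25,0],[0,-0.35,0],[0,-0.43,0],[0,-0.43,0],[0,-0.43,0],[0,-0.43,0]])

```text
time: 10.2
position: [0.3708, 0.0907, 0.1458]
tool_rot: [0.978, -0.044, 0.205, 0.003]
ft_force: [0.6, -0.5, -1.0]
grip_width: 0.087
grip_force: 0.0
```

```bash
python3 - <<'E'
from h import *
w=snap('wrist','w5');o=robot.get_obs();print(o['position'],o['q'].round(2),o['time'])
cv2.imwrite('pics/c5.png',cv2.resize(w['color'][:,:,::-1],(800,500),interpolation=cv2.INTER_CUBIC))
goal([.42,-.05,.30],lean(20),'V2')
E
```

```text
[0.37071464 0.09081001 0.14598423] [-0.05  0.33  2.4   4.46  0.   -2.85] 10.25
V2 dpos [11.86, 13.41, -11.8] turn [-0.013, -0.063, 0.001] len 21.4 ang 3.7
```

View pics/c5.png

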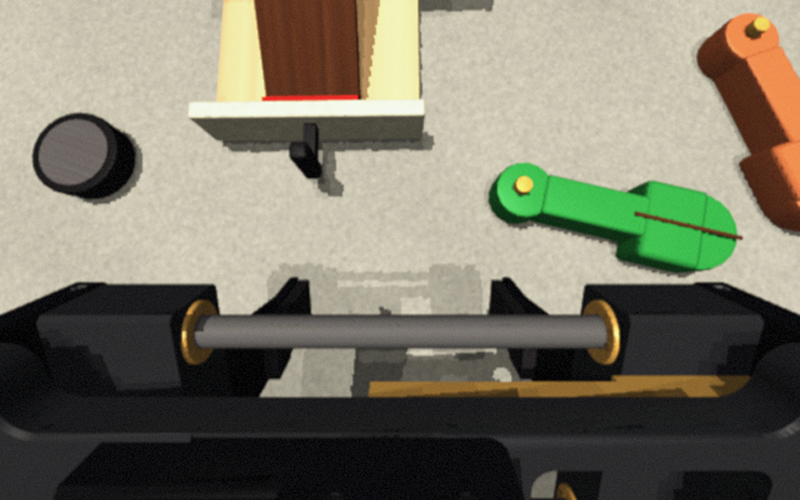

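The tray is out. The panel's top edge is at (190..424, 103) in the 1.25x view, the red lip at (263..358, 97), and the cedar tree is at the right edge. The wrist is stuck in its flipped branch (q5=0), so I plan an unwinding path.

```bash
cat >> h.py <<'E'
def cont(way,q,n=12):
    p0,R0=fk(q,PK)
    for X,R in way:
        rv=(R0.inv()*R).as_rotvec()
        for i in range(1,n+1):
            Xi=p0+(np.array(X)-p0)*i/n;Ri=R0*Rn.from_rotvec(rv*i/n)
            s=least_squares(lambda z:np.concatenate([(fk(z,PK)[0]-Xi)*10,(Ri.inv()*fk(z,PK)[1]).as_rotvec(),1e-3*(z-q)]),np.clip(q,LO+1e-6,HI-1e-6),bounds=(LO,HI));st=np.abs(s.x-q).max();q=s.x
        p0,R0=np.array(X),R
        print(np.round(X,3),q.round(2),'err',(1e3*np.linalg.norm(fk(q,PK)[0]-X)).round(1),'step',st.round(2))
    return q
E
python3 - <<'E'
from h import *
q=robot.get_obs()['q']
y=np.radians(12.7);ex=np.array([np.cos(y),np.sin(y),0]);Rp=toolR(np.array([0,0,-1.]),np.cross([0,0,-1.],ex))
way=[([.43,.03,.24],lean(45)),([.50,-.06,.26],lean(42)),([.52,-.15,.26],lean(30)),([.51,-.25,.25],Rp)]
cont(way,q)
X,R=way[0]
for X,R in way[:2]: goal(X,R)
E
```

```text
[0.43 0.03 0.24] [-0.28  0.16  2.44  2.59  0.24 -1.17] err 0.7 step 0.03
[ 0.5  -0.06  0.26] [-0.52  0.17  2.24  1.4   0.28 -0.15] err 0.0 step 0.08
[ 0.52 -0.15  0.26] [-0.64  0.22  1.98  0.53  0.54  0.62] err 0.0 step 0.04
[ 0.51 -0.25  0.25] [-0.65  0.42  1.55  0.    1.18  0.7 ] err 0.0 step 0.05
 dpos [9.69, 5.43, -6.09] turn [-0.013, 0.373, -0.002] len 12.7 ang 21.4
 dpos [17.64, 13.76, -4.91] turn [-0.013, 0.321, -0.002] len 22.9 ang 18.4
```

Call:
play_rows(gripper=[-1,-1,-1,-1,-1,-1,-1,-1,-1,-1,-1,-1], delta_pos=[[2.5,1.4,-1.5],[5,2.7,-3],[7.5,4,-4.5],[9.7,5.4,-6],[9.7,5.4,-6],[11.3,7,-5.8],[12.9,8.7,-5.6],[14.5,10.4,-5.4],[16,12.1,-5.2],[17.6,13.7,-5],[17.6,13.7,-5],[17.6,13.7,-5]], turn=[[0,0.1,0],[0,0.2,0],[-0.01,0.3,0],[-0.01,0.37,0],[-0.01,0.37,0],[-0.01,0.36,0],[-0.01,0.35,0],[-0.01,0.34,0],[-0.01,0.33,0],[-0.01,0.32,0],[-0.01,0.32,0],[-0.01,0.32,0]])

```text
time: 11.75
position: [0.5155, -0.039, 0.2733]
tool_rot: [0.916, -0.058, 0.393, 0.065]
ft_force: [0.5, 0.6, -0.4]
grip_width: 0.0873
grip_force: 0.0
```

```bash
python3 - <<'E'
from h import *
w=snap('wrist','w6')
o=robot.get_obs();print(o['position'],o['q'].round(2),o['time'])
y=np.radians(12.7);ex=np.array([np.cos(y),np.sin(y),0]);Rp=toolR(np.array([0,0,-1.]),np.cross([0,0,-1.],ex))
way=[([.51,-.15,.26],lean(28)),([.48,-.24,.25],Rp)]
cont(way,o['q'])
for X,R in way: goal(X,R)
# tray measure in w5: red lip & panel edges
w=load('w5');g=w['color'].astype(int);h=cv2.cvtColor(w['color'],cv2.COLOR_RGB2HSV)
m=((h[...,0]<6)|(h[...,0]>174))&(h[...,1]>170)&(h[...,2]>70);ys,xs=np.where(m[60:100,190:310]);xs+=190;ys+=60
print('lip',xs.min(),xs.max(),ys.min(),ys.max())
for x in(215,245,270): print(x,ys[xs==x],[int(v.sum()/3) for v in g[74:96,x]])
for x in(165,190,310,325): print('pan',x,[int(v.sum()/3) for v in g[74:100,x]])
print('row83',[int(v.sum()/3) for v in g[84,146:160]],[int(v.sum()/3) for v in g[84,330:346]])
for yy in(20,40,60): print('ramp',yy,[(x,int(g[yy,x,0]),int(g[yy,x,2])) for x in list(range(196,222,2))+list(range(278,304,2))])
E
```

```text
[ 0.51637726 -0.04005713  0.27395413] [-0.35  0.18  2.24  2.43  0.13 -1.04] 11.8
[ 0.51 -0.15  0.26] [-0.64  0.21  1.98  0.47  0.58  0.68] err 0.0 step 0.04
[ 0.48 -0.24  0.25] [-0.67  0.38  1.62  0.    1.14  0.68] err 0.0 step 0.04
 dpos [-0.86, 10.82, 2.31] turn [0.099, -0.326, -0.007] len 11.1 ang 19.6
 dpos [-3.16, 20.08, 2.34] turn [0.224, -0.793, -0.327] len 20.5 ang 50.8
lip 210 287 75 79
215 [76 77 78 79] [55, 56, 73, 99, 102, 102, 151, 224, 242, 241, 242, 241, 241, 241, 242, 242, 241, 240, 223, 165, 103, 78]
245 [76 77 78 79] [56, 60, 79, 103, 108, 126, 183, 228, 241, 241, 241, 241, 241, 241, 242, 241, 241, 235, 206, 140, 88, 69]
270 [76 77 78] [60, 64, 92, 109, 107, 141, 207, 238, 240, 241, 241, 242, 242, 243, 242, 244, 241, 236, 199, 127, 81, 70]
pan 165 [195, 195, 195, 195, 194, 195, 198, 216, 235, 241, 242, 241, 242, 240, 241, 240, 240, 238, 225, 192, 136, 86, 67, 71, 76, 73]
pan 190 [218, 218, 219, 221, 221, 219, 220, 229, 239, 241, 241, 241, 241, 241, 241, 241, 243, 241, 233, 194, 123, 78, 76, 72, 70, 67]
pan 310 [223, 223, 223, 222, 223, 226, 237, 241, 242, 243, 243, 
[... 940 characters left out ...]
(214, 101, 32), (216, 100, 34), (218, 95, 30), (220, 94, 32), (278, 98, 32), (280, 102, 32), (282, 101, 37), (284, 88, 30), (286, 73, 31), (288, 151, 77), (290, 162, 82), (292, 186, 98), (294, 182, 96), (296, 175, 92), (298, 196, 109), (300, 243, 175), (302, 242, 176)]
ramp 60 [(196, 243, 176), (198, 244, 173), (200, 243, 165), (202, 242, 164), (204, 243, 165), (206, 243, 173), (208, 243, 178), (210, 200, 118), (212, 96, 32), (214, 94, 31), (216, 101, 32), (218, 102, 34), (220, 98, 34), (278, 87, 23), (280, 102, 40), (282, 95, 31), (284, 94, 29), (286, 68, 27), (288, 136, 69), (290, 159, 81), (292, 185, 100), (294, 181, 92), (296, 205, 115), (298, 242, 170), (300, 243, 176), (302, 243, 182)]
```

Call:
play_rows(gripper=[-1,-1,-1,-1,-1,-1,-1,-1,-1,-1,-1,-1], delta_pos=[[0,2.5,0.5],[0,5,1],[-0.5,8,2],[-0.9,10.8,2.3],[-1.4,13,2.3],[-2,15.5,2.3],[-2.6,18,2.3],[-3.2,20,2.3],[-3.2,20,2.3],[-3.2,20,2.3],[-3.2,20,2.3],[-3.2,20,2.3]], turn=[[0.02,0,0],[0.05,-0.05,0],[0.07,-0.15,0],[0.1,-0.25,0],[0.13,-0.33,-0.05],[0.15,-0.45,-0.1],[0.18,-0.58,-0.18],[0.2,-0.7,-0.26],[0.224,-0.793,-0.327],[0.224,-0.793,-0.327],[0.224,-0.793,-0.327],[0.224,-0.793,-0.327]])

```text
time: 13.3
position: [0.4772, -0.2372, 0.2483]
tool_rot: [0.994, 0.109, -0.0, -0.002]
ft_force: [-1.6, 0.3, -0.2]
grip_width: 0.0868
grip_force: 0.0
```

```bash
python3 - <<'E'
from h import *
o=robot.get_obs();print(o['position'],o['q'].round(2),o['time'])
w=snap('wrist','w7')
y=np.radians(12.7);ex=np.array([np.cos(y),np.sin(y),0]);Rp=toolR(np.array([0,0,-1.]),np.cross([0,0,-1.],ex))
goal([.48,-.24,.25],Rp,'V')
w5=load('w5')
L,R_=plane(w5,(165,93.7),.054),plane(w5,(325,92),.054);print('panel front',L,R_)
d=(L-R_)[:2];print('yaw',np.degrees(np.arctan2(-d[0],d[1])))
l,r=plane(w5,(151,84),.054),plane(w5,(339,84),.054);print('ends',l,r,np.linalg.norm(l-r))
m=(l+r)/2;pf=(L+R_)/2;print('panel front x',(pf-O0)@CX,'panel y',(m-O0)@CY)
for t,z in(((210,77.5),.046),((287,76.5),.046)): print('lip end',((plane(w5,t,z)-O0)@np.c_[CX,CY]).round(4))
l,r=plane(w5,(209.8,60),.05),plane(w5,(287,60),.05);print('ramp edges',np.linalg.norm(l-r),(l-O0)@CY,(r-O0)@CY)
a=load('s4')
cv2.imwrite('pics/c7.png',w['color'][:,:,::-1])
E
```

```text
[ 0.47716618 -0.2372066   0.24831629] [-0.67  0.37  1.63  0.    1.14  0.68] 13.3
V dpos [0.27, 0.31, -0.15] turn [-0.004, 0.0, -0.004] len 0.4 ang 0.3
panel front [0.52429875 0.23161781 0.054     ] [0.51127147 0.07265312 0.054     ]
yaw -4.684965401952636
ends [0.53597226 0.2455538  0.054     ] [0.51840544 0.0580228  0.054     ] 0.18835197527454048
panel front x -0.19507555727121376 panel y -0.0014805857249775775
lip end [-0.1741  0.0371]
lip end [-0.1731 -0.0426]
ramp edges 0.07946098223774575 0.036704972354550155 -0.04275586221438189
```

View pics/c7.png

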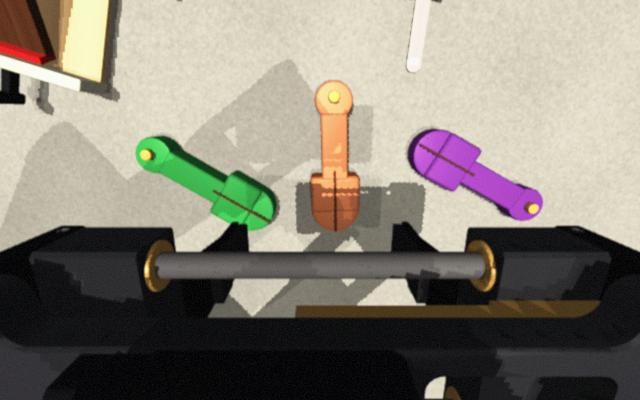

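```bash
python3 - <<'E'
from h import *
w,a,b=load('w7'),load('s4'),load('d4')
h=cv2.cvtColor(w['color'],cv2.COLOR_RGB2HSV);m=cv2.inRange(h,(3,110,50),(22,255,255));m[240:]=0;m[:, :290]=0;m[:,380:]=0
ctr=[]
for y in(120,130,140,150,160,190,200):
    xs=np.where(m[y])[0];print(y,xs.min(),xs.max());
    L,R=plane(w,(xs.min()-.5,y),.036),plane(w,(xs.max()+.5,y),.036);ctr.append((L+R)/2);print(' width',np.linalg.norm(L-R).round(4),ctr[-1].round(4))
ctr=np.array(ctr);d=ctr[0]-ctr[4];print('yaw spine',np.degrees(np.arctan2(d[1],d[0])))
k=cv2.inRange(h,(22,120,150),(34,255,255));k[:80]=0;k[115:]=0;k[:,:320]=0;k[:,350:]=0
ys,xs=np.where(k);kp=(xs.mean(),ys.mean());print('knob px',kp,len(xs))
def knob(c,box):
    hh=cv2.cvtColor(c['color'],cv2.COLOR_RGB2HSV);x0,y0,x1,y1=box;kk=cv2.inRange(hh[y0:y1,x0:x1],(21,120,100),(34,255,255));yy,xx=np.where(kk);return (xx.mean()+x0,yy.mean()+y0),len(xx)
ka,na=knob(a,(322,252,345,275));kb,nb=knob(b,(345,190,362,206));print(ka,na,kb,nb)
X,e=tri((w,kp),(a,ka));print('knob tri',X,e,'plane',plane(w,kp,.044))
K=plane(w,kp,.044)
ys,xs=np.where(m);yt=ys.max();xt=xs[ys==yt].mean();T=plane(w,(xt,yt+.5),.0);T2=plane(w,(xt,yt+.5),.036);ytop=ys.min();xtop=xs[ys==ytop].mean();B=plane(w,(xtop,ytop-.5),.034)
print('toe px',xt,yt,'toe@0',T,'toe@.036',T2,'heel top',B,'len',np.linalg.norm((B-T2)[:2]))
d=B-T2;print('yaw',np.degrees(np.arctan2(d[1],d[0])))
E
```

```text
120 321 347
 width 0.0339 [ 0.5434 -0.2413  0.036 ]
130 321 347
 width 0.0342 [ 0.5315 -0.2441  0.036 ]
140 321 347
 width 0.0345 [ 0.5193 -0.2469  0.036 ]
150 322 347
 width 0.0335 [ 0.5071 -0.2505  0.036 ]
160 322 347
 width 0.0338 [ 0.4945 -0.2535  0.036 ]
190 311 358
 width 0.0643 [ 0.4551 -0.2628  0.036 ]
200 311 358
 width 0.0649 [ 0.4415 -0.266   0.036 ]
yaw spine 14.0113316366018
knob px (np.float64(334.1967213114754), np.float64(96.26229508196721)) 61
(np.float64(332.8333333333333), np.float64(263.0833333333333)) 12 (np.float64(353.0), np.float64(198.0)) 1
knob tri [ 0.57108059 -0.23468085  0.04798343] [np.float64(0.8229429567405279), np.float64(0.8229429567405727)] plane [ 0.57050466 -0.23475812  0.044     ]
toe px 334.0 230 toe@0 [ 0.38386637 -0.28053955  0.        ] toe@.036 [ 0.3982153  -0.27551957  0.036     ] heel top [ 0.58868295 -0.23005546  0.034     ] len 0.1958185671954723
yaw 13.425136767195267
```

The wrist view shows the cedar tree at centre: knob (334,96), spine at columns 321–347, toe near (334,230). Its width reads 34 mm and its height matches. The green and purple trees are well to either side.

```bash
python3 - <<'E'
from h import *
y=np.radians(13.6);ex=np.array([np.cos(y),np.sin(y),0]);Rp=toolR(np.array([0,0,-1.]),np.cross([0,0,-1.],ex))
G=np.array([.4945,-.2528,0])+.015*ex
goal(G+[0,0,.10],Rp,'above');goal(G+[0,0,.007],Rp,'grasp')
E
```

```text
above dpos [2.91, 1.9, 14.84] turn [-0.004, 0.0, -0.02] len 15.2 ang 1.1
grasp dpos [2.92, 1.93, 24.14] turn [-0.004, 0.0, -0.02] len 24.4 ang 1.1
```

Call:
play_rows(gripper=[-1,-1,-1,-1,-1,-1,-1,-1], delta_pos=[[1.5,1,4],[2.9,1.9,9],[2.9,1.9,14],[2.9,1.9,19],[2.9,1.9,22],[2.9,1.9,23.5],[2.9,1.9,24.1],[2.9,1.9,24.1]], turn=[[0,0,-0.01],[-0.004,0,-0.02],[-0.004,0,-0.02],[-0.004,0,-0.02],[-0.004,0,-0.02],[-0.004,0,-0.02],[-0.004,0,-0.02],[-0.004,0,-0.02]])

```text
time: 14.35
position: [0.5099, -0.2516, 0.0087]
tool_rot: [0.993, 0.118, 0.0, 0.002]
ft_force: [0.7, 0.1, -0.6]
grip_width: 0.087
grip_force: 0.0
```

```bash
python3 - <<'E'
from h import *
o=robot.get_obs();print(o['position'],Rn.from_quat(o['tool_rot']).as_matrix().round(4),o['ft_force'],o['time'])
E
```

```text
[ 0.50992187 -0.25158356  0.00866549] [[ 9.722e-01  2.342e-01  7.000e-04]
 [ 2.342e-01 -9.722e-01 -3.300e-03]
 [-0.000e+00  3.300e-03 -1.000e+00]] [ 0.66476088  0.14329936 -0.58002854] 14.35
```

Call:
play_rows(gripper=[-1,1,1,1,1,1,1,1,1,1], delta_pos=[[0,-0.2,0.1],[0,-0.2,0.1],[0,-0.2,0.1],[0,-0.2,0.1],[0,-0.2,0.1],[0,-0.2,0.1],[0,-0.2,0.1],[0,-0.2,0.1],[0,-0.2,0.1],[0,-0.2,0.1]], turn=[[0,0,0],[0,0,0],[0,0,0],[0,0,0],[0,0,0],[0,0,0],[0,0,0],[0,0,0],[0,0,0],[0,0,0]], squeeze=30)

```text
time: 15.6
position: [0.5091, -0.2492, 0.0068]
tool_rot: [0.993, 0.118, -0.0, 0.001]
ft_force: [0.1, 0.7, -0.8]
grip_width: 0.0339
grip_force: 30.0
```

```bash
python3 - <<'E'
from h import *
o=robot.get_obs();print(o['position'],Rn.from_quat(o['tool_rot']).as_matrix().round(4),o['ft_force'],o['time'],o['grip_width'],o['grip_force'])
E
```

```text
[ 0.50905648 -0.24917082  0.00682115] [[ 9.721e-01  2.345e-01 -7.000e-04]
 [ 2.345e-01 -9.721e-01 -2.400e-03]
 [-1.200e-03  2.100e-03 -1.000e+00]] [ 0.11385598  0.70437715 -0.75770812] 15.6 0.033876770694379055 29.98638639226556
```

```bash
python3 - <<'E'
from h import *
M=np.c_[CX,CY]
def edge(tag,cols,rows,z):
    w=load(tag);h=cv2.cvtColor(w['color'],cv2.COLOR_RGB2HSV);m=((h[...,0]<6)|(h[...,0]>174))&(h[...,1]>150)&(h[...,2]>60)
    out=[]
    for x in cols:
        ys=np.where(m[rows[0]:rows[1],x])[0]
        if len(ys): out.append((plane(w,(x,ys.min()+rows[0]-.5),z)-O0)@M)
    out=np.array(out);return out
for tag,cols,rows in(('w5',range(215,284,6),(66,84)),('w4',range(296,364,6),(145,160)),('w7',range(2,46,5),(20,75))):
    e=edge(tag,cols,rows,.0449);print(tag,e.mean(0).round(4),e[:,0].round(4))
# ramp side edges in w5 at rows -> centre line; use ramp plane
t=np.radians(27.5);rx=np.cos(t)*CX+np.sin(t)*CZ;rz=-np.sin(t)*CX+np.cos(t)*CZ
Or=O0-.166*CX-.003*CY+.036*CZ
w=load('w5')
for y,l,r in((20,205.7,285),(40,207.8,287),(60,210,287.5)):
    P=[]
    for x in(l,r):
        o,d=ray(w,(x,y));P.append(o+d*(((Or-o)@rz)/(d@rz)))
    P=np.array(P);print(y,np.linalg.norm(P[0]-P[1]).round(4),(((P-Or)@np.c_[rx,CY])*1e3).round(1).tolist(),'mid y',((P.mean(0)-Or)@CY*1e3).round(1))
E
```

```text
w5 [-0.1712 -0.0019] [-0.1712 -0.1712 -0.1712 -0.1712 -0.1712 -0.1713 -0.1713 -0.1713 -0.1713
 -0.1713 -0.1702 -0.1713]
w4 [-0.1711 -0.0009] [-0.1714 -0.1713 -0.1713 -0.1713 -0.1713 -0.1713 -0.1713 -0.1713 -0.1713
 -0.1713 -0.17   -0.17  ]
w7 [-0.1658 -0.0223] [-0.1659 -0.1663 -0.1656 -0.166  -0.1653 -0.1657 -0.1662 -0.1655 -0.1659]
20 0.0803 [[52.0, 42.2], [51.8, -38.2]] mid y 2.0
40 0.0819 [[34.0, 42.4], [33.8, -39.5]] mid y 1.4
60 0.0818 [[15.1, 42.5], [15.0, -39.3]] mid y 1.6
```

```bash
cat >> h.py <<'E'
TH=np.radians(27.5);RX=np.cos(TH)*CX+np.sin(TH)*CZ;RZ=-np.sin(TH)*CX+np.cos(TH)*CZ
OR=O0-.1655*CX-.0015*CY+.036*CZ
RP=lean(27.5)
def W(s,h): return OR+(.115+s)*RX+(.0068+h)*RZ
E
python3 - <<'E'
from h import *
o=robot.get_obs();print(OR,W(0,0))
R0=Rn.from_quat(o['tool_rot']);p=o['position']
way=[(p+[0,0,.2],R0),([.47,-.05,.23],lean(15)),(W(-.15,.12),RP),(W(-.03,.085),RP),(W(-.015,.045),RP),(W(.005,.03),RP),(W(.008,.004),RP),(W(-.004,.0),RP)]
cont(way,o['q'])
goal(*way[0]);goal(*way[1])
E
```

```text
[0.54728074 0.14990494 0.036     ] [0.64572441 0.14077259 0.09513276]
[ 0.509 -0.249  0.207] [-0.65  0.47  1.6  -0.    1.07  0.68] err 0.0 step 0.04
[ 0.47 -0.05  0.23] [-0.39  0.22  1.98  0.12  0.69  1.19] err 0.0 step 0.06
[0.458 0.158 0.132] [ 0.17  0.45  2.18 -1.04  0.13  2.85] err 0.4 step 0.16
[0.58  0.147 0.157] [ 0.11  0.49  1.92 -0.34  0.28  2.08] err 0.0 step 0.03
[0.612 0.144 0.128] [ 0.1   0.57  1.87 -0.35  0.25  2.08] err 0.0 step 0.01
[0.636 0.142 0.124] [ 0.09  0.59  1.81 -0.31  0.28  2.03] err 0.0 step 0.0
[0.651 0.14  0.102] [ 0.08  0.64  1.79 -0.33  0.25  2.05] err 0.0 step 0.0
[0.642 0.141 0.093] [ 0.08  0.65  1.81 -0.39  0.22  2.11] err 0.0 step 0.01
 dpos [-0.02, 0.04, -20.0] turn [0.0, 0.0, 0.0] len 20.0 ang 0.0
 dpos [0.85, -20.23, -22.36] turn [-0.041, 0.26, 0.328] len 30.2 ang 24.1
```

```bash
python3 - <<'E'
from h import *
o=robot.get_obs()
R0=Rn.from_quat(o['tool_rot']);p=o['position']
way=[(p+[0,0,.2],R0),([.51,-.05,.24],lean(10)),([.55,.15,.23],lean(20)),(W(-.03,.085),RP)]
cont(way,o['q'])
goal(*way[0]);goal(*way[1]);goal(*way[2])
E
```

```text
[ 0.509 -0.249  0.207] [-0.65  0.47  1.6  -0.    1.07  0.68] err 0.0 step 0.04
[ 0.51 -0.05  0.24] [-0.34  0.29  1.82  0.06  0.87  1.29] err 0.0 step 0.06
[0.55 0.15 0.23] [ 0.11  0.34  1.81 -0.11  0.65  1.85] err 0.0 step 0.06
[0.58  0.147 0.157] [ 0.11  0.49  1.92 -0.34  0.28  2.08] err 0.0 step 0.04
 dpos [-0.02, 0.04, -20.0] turn [0.0, 0.0, 0.0] len 20.0 ang 0.0
 dpos [4.73, -19.29, -23.36] turn [-0.026, 0.174, 0.329] len 30.7 ang 21.4
 dpos [13.31, -37.8, -22.42] turn [-0.055, 0.347, 0.326] len 45.9 ang 27.5
```

Call:
play_rows(gripper=[1,1,1,1,1,1], delta_pos=[[0,0,-1],[0,0,-4],[0,0,-8],[0,0,-13],[0,0,-18],[0,0,-20]], turn=[[0,0,0],[0,0,0],[0,0,0],[0,0,0],[0,0,0],[0,0,0]])

```text
time: 16.35
position: [0.5103, -0.2495, 0.2107]
tool_rot: [0.993, 0.118, 0.002, 0.003]
ft_force: [-0.7, -0.9, -3.2]
grip_width: 0.0342
grip_force: 30.0
```

Call:
play_rows(gripper=[1,1,1,1,1,1,1,1,1,1,1,1], delta_pos=[[0.7,-2.5,-0.8],[1.6,-6.5,-1.6],[2.6,-10.5,-2.4],[3.7,-15,-3],[4.9,-19.3,-3.4],[6.7,-23.5,-3.2],[8.7,-27.5,-3],[10.6,-31.5,-2.8],[12,-34.5,-2.6],[13,-37,-2.4],[13.3,-37.8,-2.4],[13.3,-37.8,-2.4]], turn=[[0,0.02,0.05],[-0.01,0.05,0.11],[-0.01,0.09,0.18],[-0.02,0.13,0.25],[-0.026,0.174,0.329],[-0.03,0.21,0.328],[-0.035,0.25,0.328],[-0.04,0.29,0.326],[-0.05,0.32,0.326],[-0.055,0.347,0.326],[-0.055,0.347,0.326],[-0.055,0.347,0.326]])

```text
time: 17.85
position: [0.5495, 0.1501, 0.2299]
tool_rot: [0.984, -0.045, 0.173, 0.008]
ft_force: [0.4, -0.2, -1.5]
grip_width: 0.0335
grip_force: 30.0
```

```bash
python3 - <<'E'
from h import *
o=robot.get_obs();print(o['position'],o['q'].round(2),o['ft_force'],o['time'],o['grip_width'])
cont([(W(-.03,.085),RP)],o['q'])
goal(W(-.03,.085),RP)
E
```

```text
[0.54954228 0.15007932 0.22992597] [ 0.11  0.34  1.81 -0.11  0.65  1.85] [ 0.41961996 -0.162192   -1.54592174] 17.85 0.033523630675665286
[0.58  0.147 0.157] [ 0.11  0.49  1.92 -0.34  0.28  2.08] err 0.0 step 0.04
 dpos [0.39, 0.04, 7.94] turn [-0.0, 0.131, 0.001] len 7.9 ang 7.5
```

Call:
play_rows(gripper=[1,1,1,1,1,1], delta_pos=[[0,0,1.5],[0.1,0,3.5],[0.2,0,5.5],[0.3,0,7.2],[0.4,0,7.9],[0.4,0,7.9]], turn=[[0,0.04,0],[0,0.08,0],[0,0.11,0],[0,0.131,0],[0,0.131,0],[0,0.131,0]])

```text
time: 18.6
position: [0.5811, 0.1462, 0.157]
tool_rot: [0.97, -0.045, 0.238, 0.011]
ft_force: [0.2, 0.1, -2.5]
grip_width: 0.0338
grip_force: 30.0
```

```bash
python3 - <<'E'
from h import *
a=snap('scene','s8');b=snap('side','d8');w=snap('wrist','w8')
o=robot.get_obs();print(o['position'],o['q'].round(2),o['ft_force'],o['time'])
for s,h in((-.03,.085),(-.015,.045),(.005,.03),(.008,.004)): goal(W(s,h),RP,(s,h))
Z=lambda c,x,y,w,h,W_,H:cv2.resize(c['color'][y:y+h,x:x+w,::-1],(W_,H),interpolation=cv2.INTER_CUBIC)
im=np.zeros((600,800,3),np.uint8)
im[:300,:480]=Z(w,0,0,640,400,480,300)
im[300:,:400]=Z(a,280,100,120,90,400,300)
im[300:,400:]=Z(b,190,160,160,120,400,300)
cv2.imwrite('pics/c8.png',im)
for n,c in(('w',w),('a',a),('b',b)): print(n,[proj(c,OR+x*RX+y*CY+z*RZ).round(1).tolist() for x,y,z in((0,0,0),(0,.04,.01),(0,-.04,.01),(-.03,0,.085),(.17,0,.119))])
E
```

```text
[0.58112675 0.14685086 0.15790762] [ 0.11  0.49  1.91 -0.34  0.28  2.08] [ 0.2665583   0.07946391 -3.32395871] 18.75
(-0.03, 0.085) dpos [-0.14, 0.01, 0.06] turn [-0.0, -0.002, -0.0] len 0.2 ang 0.1
(-0.015, 0.045) dpos [1.35, 0.01, 4.07] turn [-0.0, -0.002, -0.0] len 4.3 ang 0.1
(0.005, 0.03) dpos [3.35, 0.01, 5.57] turn [-0.0, -0.002, -0.0] len 6.5 ang 0.1
(0.008, 0.004) dpos [3.64, 0.01, 8.17] turn [-0.0, -0.002, -0.0] len 8.9 ang 0.1
w [[318.1, 279.3], [276.4, 285.0], [359.6, 285.0], [317.7, 378.3], [316.3, 87.6]]
a [[310.3, 164.5], [308.7, 153.9], [309.4, 173.0], [291.4, 156.3], [338.8, 135.1]]
b [[290.0, 259.3], [281.2, 264.4], [300.9, 250.7], [308.9, 250.8], [262.7, 189.1]]
```

View pics/c8.png

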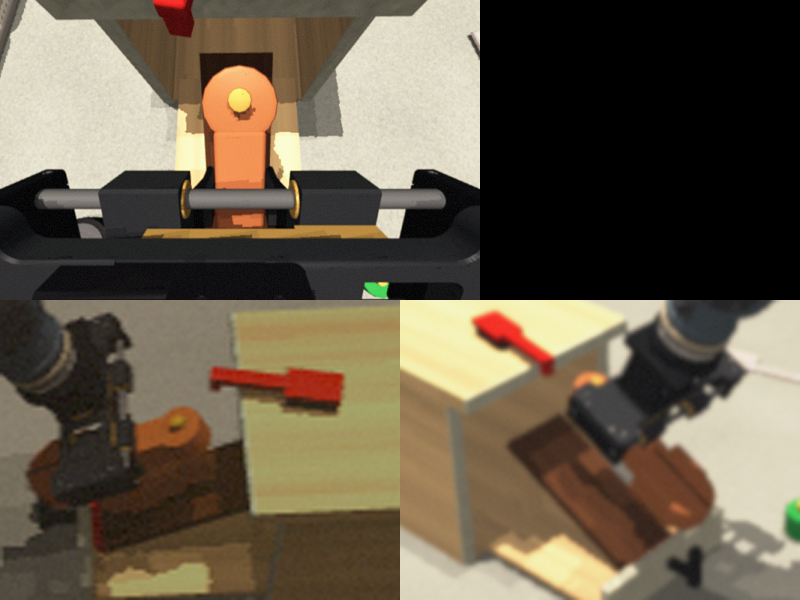

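The tree is held level with the slope, toe over the panel and heel short of the overhang. The lip is at scene px (309,164), and in the wrist view the ramp's top shows beside the heel. I check the centring on the pixels.

```bash
python3 - <<'E'
from h import *
w=load('w8');g=w['color'].astype(int)
for x in(.195,.19,.17,.15,.13): print(x,[proj(w,OR+x*RX+y*CY).round(1).tolist() for y in(.04,-.04)])
for y in(70,76,84,100,125,150,180): print(y,[(x,int(g[y,x,0]),int(g[y,x,2])) for x in list(range(236,290,3))],'|',[(x,int(g[y,x,0]),int(g[y,x,2])) for x in list(range(350,412,3))])
E
```

```text
0.195 [[268.6, 67.9], [366.6, 67.9]]
0.19 [[268.9, 74.4], [366.3, 74.4]]
0.17 [[270.0, 100.0], [365.3, 100.0]]
0.15 [[271.1, 124.5], [364.4, 124.5]]
0.13 [[272.1, 148.0], [363.4, 147.9]]
70 [(236, 109, 58), (239, 105, 56), (242, 98, 51), (245, 97, 50), (248, 111, 59), (251, 111, 59), (254, 112, 58), (257, 120, 62), (260, 118, 60), (263, 116, 60), (266, 90, 45), (269, 83, 38), (272, 89, 45), (275, 93, 48), (278, 94, 48), (281, 98, 52), (284, 91, 46), (287, 87, 43)] | [(350, 60, 28), (353, 60, 28), (356, 61, 30), (359, 62, 29), (362, 59, 29), (365, 122, 63), (368, 118, 61), (371, 125, 65), (374, 129, 67), (377, 122, 65), (380, 120, 63), (383, 120, 62), (386, 112, 60), (389, 111, 55), (392, 104, 56), (395, 119, 61), (398, 86, 44), (401, 92, 45), (404, 93, 52), (407, 93, 48), (410, 91, 45)]
76 [(236, 106, 57), (239, 99, 54), (242, 97, 49), (245, 103, 52), (248, 107, 57), (251, 110, 59), (254, 116, 62), (257, 116, 62), (260, 123, 64), (263, 119, 64), (266, 65, 29), (269, 39, 17), (272, 33, 16), (275, 42, 20), (278, 44, 26), (281, 33, 9), (284, 34, 15), (287, 40, 20)] | [(350, 38, 15), (35
[... 2756 characters left out ...]
, (404, 104, 93), (407, 110, 96), (410, 105, 91)]
180 [(236, 247, 163), (239, 251, 171), (242, 251, 180), (245, 251, 180), (248, 251, 181), (251, 251, 186), (254, 251, 188), (257, 251, 179), (260, 251, 177), (263, 251, 171), (266, 251, 177), (269, 251, 186), (272, 180, 98), (275, 104, 32), (278, 96, 29), (281, 87, 32), (284, 126, 34), (287, 242, 83)] | [(350, 241, 83), (353, 200, 62), (356, 65, 29), (359, 61, 24), (362, 188, 97), (365, 195, 102), (368, 251, 191), (371, 251, 194), (374, 251, 194), (377, 251, 195), (380, 251, 207), (383, 251, 210), (386, 251, 202), (389, 251, 194), (392, 250, 184), (395, 251, 183), (398, 211, 136), (401, 98, 86), (404, 108, 94), (407, 108, 92), (410, 102, 87)]
```

```bash
python3 - <<'E'
from h import *
w=load('w8');g=w['color'].astype(float)
def hit(px,h):
    o,d=ray(w,px);P=o+d*((OR+h*RZ-o)@RZ)/(d@RZ);return np.r_[(P-OR)@RX,(P-OR)@CY]*1e3
def sub(y,x0,x1,thr,ch): # subpixel crossing
    v=g[y-1:y+2,:,ch].mean(0)
    for x in range(x0,x1):
        if (v[x]-thr)*(v[x+1]-thr)<=0: return x+(thr-v[x])/(v[x+1]-v[x])
print('ramp')
for y in(78,84,90,96):
    l,r=sub(y,262,275,78,0),sub(y,360,370,80,0);a,b=hit((l,y),0),hit((r,y),0);print(y,l,r,a.round(1),b.round(1),'mid',(a+b)[1]/2)
for y in(178,182,186,190):
    l,r=sub(y,266,280,150,2-2),sub(y,357,368,130,0)
    if l and r: a,b=hit((l,y),0),hit((r,y),0);print(y,l,r,a.round(1),b.round(1),'mid',(a+b)[1]/2)
print('tree heel h=.119 / spine .121')
for y in(110,118,125,132):
    l,r=sub(y,266,300,150,0),sub(y,345,372,190,0);a,b=hit((l,y),.119),hit((r,y),.119);print(y,l,r,'w',(a-b)[1],'mid',(a+b)[1]/2,a[0])
for y in(178,186,200,215):
    l,r=sub(y,278,300,160,0),sub(y,345,362,160,0)
    if l and r: a,b=hit((l,y),.121),hit((r,y),.121);print(y,l,r,'w',(a-b)[1],'mid',(a+b)[1]/2,a[0])
E
```

```text
ramp
78 265.73553719008265 363.29411764705884 [187.3  42.8] [187.3 -37.6] mid 2.570645633390807
84 266.0736842105263 363.05940594059405 [182.6  42.7] [182.6 -37.6] mid 2.551182710370899
90 266.39285714285717 362.80555555555554 [177.9  42.7] [177.9 -37.6] mid 2.547377459123613
96 266.7522935779817 362.7457627118644 [173.2  42.6] [173.2 -37.7] mid 2.4454848630651362
178 272.024 360.5483870967742 [103.1  41.3] [103.1 -38.5] mid 1.398053310723789
182 272.57894736842104 360.25888324873097 [99.4 40.9] [ 99.4 -38.4] mid 1.2906781270363084
186 272.7772925764192 360.2512077294686 [95.7 40.9] [ 95.6 -38.5] mid 1.2163173746107745
190 272.978813559322 360.1521739130435 [91.9 40.9] [ 91.9 -38.5] mid 1.1815926941609902
tree heel h=.119 / spine .121
110 277.52153110047846 359.53374233128835 w 37.09583646233496 mid -0.987732294645232 160.47782969708072
118 272.5925925925926 364.6333333333333 w 41.928191536639645 mid -1.0228142131960976 156.97843258408895
125 271.0042735042735 366.35175879396985 w 43.706669631148 mid -1.0490759123388695 153.8750537300403
132 269.4600938967136 367.87421383647796 w 45.39678420975572 mid -1.0406415775436724 150.7325906224275
178 284.787037037037 353.3627450980392 w 32.51607540304195 mid -1.209857501154831 129.4841767908875
186 284.5 353.52659574468083 w 32.97771452814809 mid -1.1772297788103252 125.57890883737215
200 284.9465648854962 353.1746031746032 w 33.03400666936337 mid -1.1938870965842332 118.60018227107615
215 285.5492227979275 352.6927710843373 w 32.983584026213265 mid -1.2170092682179972 110.91186922276982
```

Call:
play_rows(gripper=[1,1,1,1,1,1,1,1,1,1,1], delta_pos=[[0.3,-0.1,1],[0.9,-0.2,2.6],[1.35,-0.26,4.1],[1.9,-0.27,4.5],[2.6,-0.27,5],[3.35,-0.27,5.6],[3.5,-0.27,6.4],[3.6,-0.27,7.2],[3.65,-0.27,7.7],[3.65,-0.27,7.9],[3.65,-0.27,7.9]], turn=[[0,0,-0.005],[0,0,-0.011],[0,0,-0.011],[0,0,-0.011],[0,0,-0.011],[0,0,-0.011],[0,0,-0.011],[0,0,-0.011],[0,0,-0.011],[0,0,-0.011],[0,0,-0.011]])

```text
time: 20.12
position: [0.6492, 0.1435, 0.1036]
tool_rot: [0.971, -0.039, 0.237, 0.012]
ft_force: [0.3, 0.1, -2.5]
grip_width: 0.0339
grip_force: 30.0
```

```bash
python3 - <<'E'
from h import *
w=snap('wrist','w9');b=snap('side','d9')
o=robot.get_obs();print(o['position'],o['ft_force'],o['moment'],o['time'],o['grip_width'])
d=o['position']-W(0,0);print('s,y,h mm',(1e3*np.array([d@RX,d@CY,d@RZ])).round(1),np.degrees((RP.inv()*Rn.from_quat(o['tool_rot'])).as_rotvec()).round(2))
g=w['color'].astype(float)
for y in(60,66,72,80,90,110,130): print(y,[(x,int(g[y,x,0])) for x in range(244,284,2)],'|',[(x,int(g[y,x,0])) for x in range(352,386,2)])
E
```

```text
[0.6493175  0.14349116 0.10391952] [ 0.35281459 -0.47797352 -2.58653161] [0.0199566  0.4051892  0.02623544] 20.225 0.03380419033935086
s,y,h mm [7.  3.  6.3] [ 0.01  0.03 -0.65]
60 [(244, 89), (246, 86), (248, 90), (250, 91), (252, 90), (254, 86), (256, 87), (258, 90), (260, 90), (262, 81), (264, 85), (266, 86), (268, 90), (270, 89), (272, 87), (274, 88), (276, 90), (278, 92), (280, 84), (282, 86)] | [(352, 84), (354, 82), (356, 88), (358, 87), (360, 87), (362, 83), (364, 83), (366, 81), (368, 83), (370, 86), (372, 81), (374, 82), (376, 80), (378, 80), (380, 82), (382, 80), (384, 85)]
66 [(244, 89), (246, 88), (248, 89), (250, 93), (252, 89), (254, 88), (256, 91), (258, 88), (260, 93), (262, 87), (264, 86), (266, 90), (268, 93), (270, 84), (272, 86), (274, 85), (276, 82), (278, 91), (280, 91), (282, 89)] | [(352, 82), (354, 88), (356, 82), (358, 83), (360, 82), (362, 82), (364, 79), (366, 81), (368, 81), (370, 85), (372, 79), (374, 83), (376, 83), (378, 82), (380, 81), (382, 83), (384, 84)]
72 [(244, 83), (246, 93), (248, 90), (250, 88), (252, 87), (254, 87), (256, 80), (258, 83), (2
[... 1345 characters left out ...]
270, 108), (272, 112), (274, 120), (276, 111), (278, 85), (280, 83), (282, 92)] | [(352, 94), (354, 91), (356, 82), (358, 91), (360, 83), (362, 102), (364, 109), (366, 108), (368, 110), (370, 111), (372, 111), (374, 108), (376, 110), (378, 115), (380, 117), (382, 115), (384, 114)]
130 [(244, 103), (246, 111), (248, 107), (250, 106), (252, 50), (254, 31), (256, 33), (258, 23), (260, 25), (262, 28), (264, 31), (266, 33), (268, 31), (270, 69), (272, 85), (274, 84), (276, 91), (278, 94), (280, 91), (282, 89)] | [(352, 89), (354, 91), (356, 92), (358, 88), (360, 92), (362, 89), (364, 87), (366, 86), (368, 66), (370, 33), (372, 38), (374, 36), (376, 38), (378, 34), (380, 29), (382, 32), (384, 32)]
```

```bash
python3 - <<'E'
from h import *
w=load('w9');g=w['color'].astype(float)
def hit(px,h):
    o,d=ray(w,px);P=o+d*((OR+h*RZ-o)@RZ)/(d@RZ);return np.r_[(P-OR)@RX,(P-OR)@CY]*1e3
print([(x,int(g[132,x,0])) for x in range(380,404,2)])
def sub(y,x0,x1,thr):
    v=g[y-1:y+2,:,0].mean(0)
    for x in range(x0,x1):
        if (v[x]-thr)*(v[x+1]-thr)<=0: return x+(thr-v[x])/(v[x+1]-v[x])
for y in(128,132,136,140,144,148):
    L,l,r,R=sub(y,246,262,65),sub(y,262,282,60),sub(y,356,378,60),sub(y,378,402,65)
    if None in(L,l,r,R): print(y,L,l,r,R);continue
    A,B=hit((L,y),0),hit((R,y),0);a,b=hit((l,y),.006+.034),hit((r,y),.006+.034)
    print(y,[round(v,1) for v in(L,l,r,R)],'ramp w %.1f mid %.2f x%.0f'%((A-B)[1],(A+B)[1]/2,A[0]),'tree w %.1f mid %.2f x%.0f'%((a-b)[1],(a+b)[1]/2,a[0]))
E
```

```text
[(380, 34), (382, 29), (384, 29), (386, 42), (388, 109), (390, 116), (392, 116), (394, 112), (396, 109), (398, 114), (400, 116), (402, 110)]
128 [np.float64(251.4), np.float64(270.4), np.float64(367.7), np.float64(386.6)] ramp w 80.1 mid 2.67 x186 tree w 44.5 mid 2.63 x188
132 [np.float64(251.6), np.float64(269.5), np.float64(368.6), np.float64(386.5)] ramp w 80.2 mid 2.64 x183 tree w 45.5 mid 2.60 x186
136 [np.float64(251.9), np.float64(268.7), np.float64(369.5), np.float64(386.2)] ramp w 80.1 mid 2.58 x181 tree w 46.5 mid 2.57 x184
140 [np.float64(251.9), np.float64(269.0), np.float64(369.3), np.float64(386.0)] ramp w 80.3 mid 2.62 x179 tree w 46.4 mid 2.51 x182
144 [np.float64(252.2), np.float64(269.4), np.float64(368.8), np.float64(385.6)] ramp w 80.2 mid 2.63 x176 tree w 46.2 mid 2.53 x180
148 [np.float64(252.5), np.float64(270.0), np.float64(368.4), np.float64(385.4)] ramp w 80.2 mid 2.59 x174 tree w 45.8 mid 2.47 x179
```

Call:
play_rows(gripper=[1,1,1,1], delta_pos=[[0,0,0.15],[0,0,0.3],[0,0,0.45],[0,0,0.45]], turn=[[0,0,0],[0,0,0],[0,0,0],[0,0,0]])

```text
time: 20.72
position: [0.6515, 0.1432, 0.0996]
tool_rot: [0.971, -0.039, 0.237, 0.012]
ft_force: [0.2, -0.4, -2.8]
grip_width: 0.0337
grip_force: 30.0
```

Call:
play_rows(gripper=[1,1,1], delta_pos=[[0,0,0.1],[0,0,0.15],[0,0,0.15]], turn=[[0,0,0],[0,0,0],[0,0,0]])

```text
time: 21.1
position: [0.6521, 0.1432, 0.0988]
tool_rot: [0.97, -0.039, 0.238, 0.012]
ft_force: [-1.8, -1.2, 1.8]
grip_width: 0.0334
grip_force: 30.0
```

Call:
play_rows(gripper=[1,1,1,1,1], delta_pos=[[-0.15,0,0],[-0.3,0,0],[-0.45,0,0],[-0.5,0,0],[-0.5,0,0]], turn=[[0,0,0],[0,0,0],[0,0,0],[0,0,0],[0,0,0]])

```text
time: 21.72
position: [0.6485, 0.1438, 0.0969]
tool_rot: [0.97, -0.039, 0.239, 0.012]
ft_force: [0.5, -0.6, 5.3]
grip_width: 0.0338
grip_force: 30.0
```

Call:
play_rows(gripper=[1,1,1], delta_pos=[[-0.1,0,0],[-0.2,0,0],[-0.2,0,0]], turn=[[0,0,0],[0,0,0],[0,0,0]])

```text
time: 22.1
position: [0.6467, 0.1439, 0.0959]
tool_rot: [0.97, -0.039, 0.239, 0.012]
ft_force: [0.1, 0.9, 5.5]
grip_width: 0.0335
grip_force: 30.0
```

```bash
python3 - <<'E'
from h import *
o=robot.get_obs();print(o['position'],o['ft_force'],o['moment'],o['time'],o['grip_width'])
d=o['position']-W(0,0);print('s,y,h mm',(1e3*np.array([d@RX,d@CY,d@RZ])).round(1),np.degrees((RP.inv()*Rn.from_quat(o['tool_rot'])).as_rotvec()).round(2))
F=o['ft_force']+[0,0,2.6];print('F ramp',F@RX,F@CY,F@RZ)
E
```

```text
[0.64671937 0.14391647 0.09594022] [0.09795943 0.87089279 5.54681994] [ 0.25565719  0.0906829  -0.01419434] 22.1 0.03350146272320315
s,y,h mm [1.  3.2 0.4] [ 0.05  0.14 -0.63]
F ramp 3.776946924285286 0.8762180347162576 7.218423607383323
```

Call:
play_rows(gripper=[1,1,1], delta_pos=[[-0.1,0,0],[-0.2,0,0],[-0.2,0,0]], turn=[[0,0,0],[0,0,0],[0,0,0]])

```text
time: 22.48
position: [0.645, 0.1441, 0.0951]
tool_rot: [0.97, -0.039, 0.239, 0.012]
ft_force: [-0.7, -0.6, 5.6]
grip_width: 0.0338
grip_force: 30.0
```

Call:
play_rows(gripper=[1,1,1], delta_pos=[[-0.1,0,0],[-0.2,0,0],[-0.2,0,0]], turn=[[0,0,0],[0,0,0],[0,0,0]])

```text
time: 22.85
position: [0.645, 0.1442, 0.095]
tool_rot: [0.97, -0.039, 0.24, 0.012]
ft_force: [2.5, -1.9, 5.8]
grip_width: 0.0337
grip_force: 30.0
```

```bash
python3 - <<'E'
from h import *
o=robot.get_obs()
d=o['position']-W(0,0);print('s,y,h mm',(1e3*np.array([d@RX,d@CY,d@RZ])).round(1),np.degrees((RP.inv()*Rn.from_quat(o['tool_rot'])).as_rotvec()).round(2))
F=o['ft_force']+[0,0,2.6];print('F ramp',F@RX,F@CY,F@RZ)
E
```

```text
s,y,h mm [-0.9  3.3  0.4] [ 0.09  0.35 -0.65]
F ramp 6.248008716742884 -1.6634319841309784 6.25748669570922
```

Call:
play_rows(gripper=[1,1,-1,-1,-1,-1,-1,-1,-1], delta_pos=[[0.1,0,-0.05],[0.2,0,-0.12],[0.2,0,-0.12],[0.2,0,-0.12],[0.2,0,-0.12],[0.2,0,-0.12],[0.2,0,-0.12],[0.2,0,-0.12],[0.2,0,-0.12]], turn=[[0,0,0],[0,0,0],[0,0,0],[0,0,0],[0,0,0],[0,0,0],[0,0,0],[0,0,0],[0,0,0]])

```text
time: 23.98
position: [0.6437, 0.1439, 0.0954]
tool_rot: [0.97, -0.039, 0.238, 0.012]
ft_force: [0.5, 0.7, 0.6]
grip_width: 0.0861
grip_force: 0.0
```

Call:
play_rows(gripper=[-1,-1,-1,-1,-1,-1,-1,-1], delta_pos=[[0,0,-0.5],[0,0,-1.5],[0,0,-3],[0,0,-5],[0,0,-8],[0,0,-11],[0,0,-14],[0,0,-14]], turn=[[0,0,0],[0,0,0],[0,0,0],[0,0,0],[0,0,0],[0,0,0],[0,0,0],[0,0,0]])

```text
time: 24.98
position: [0.5793, 0.1503, 0.2227]
tool_rot: [0.97, -0.039, 0.24, 0.012]
ft_force: [-0.0, -0.5, -0.3]
grip_width: 0.0868
grip_force: 0.0
```

```bash
python3 - <<'E'
from h import *
a=snap('scene','s10');b=snap('side','d10');w=snap('wrist','w10')
o=robot.get_obs();print(o['position'],o['ft_force'],o['time'])
Z=lambda c,x,y,w,h,W_,H:cv2.resize(c['color'][y:y+h,x:x+w,::-1],(W_,H),interpolation=cv2.INTER_CUBIC)
im=np.zeros((600,800,3),np.uint8)
im[:300,:480]=Z(w,0,0,640,400,480,300)
im[300:,:400]=Z(a,280,100,120,90,400,300)
im[300:,400:]=Z(b,190,160,160,120,400,300)
cv2.imwrite('pics/c10.png',im)
E
```

```text
[0.57901584 0.14977167 0.21922135] [ 0.45387921  0.15762407 -0.3592745 ] 25.125
```

View pics/c10.png

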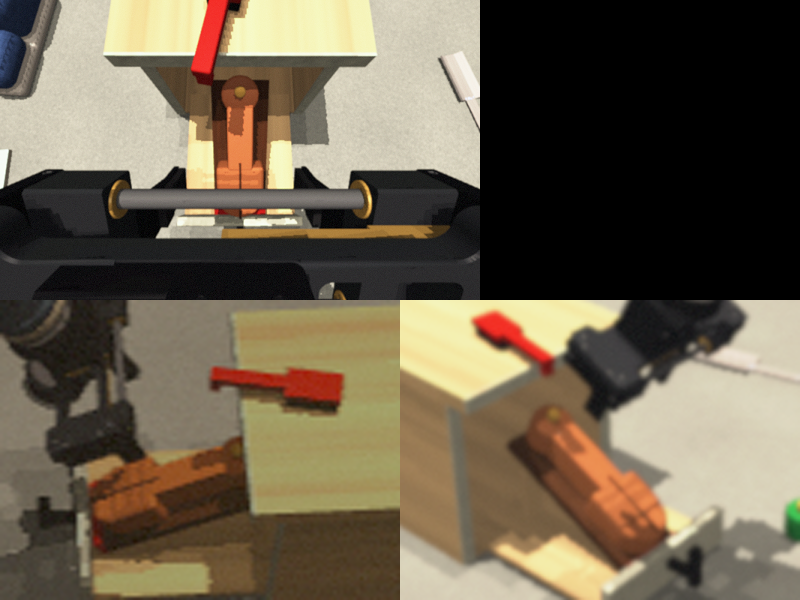

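The tree sits on the ramp with its toe at the red lip, straight along the ramp, and the tin, dauber and shoehorn look untouched. One last numeric check covers the tray position, the centring and the bystanders.

```bash
python3 - <<'E'
from h import *
w=load('w10');g=w['color'].astype(float)
def hit(px,h):
    o,d=ray(w,px);P=o+d*((OR+h*RZ-o)@RZ)/(d@RZ);return np.r_[(P-OR)@RX,(P-OR)@CY]*1e3
h=cv2.cvtColor(w['color'],cv2.COLOR_RGB2HSV)
v=(w['color'].max(2)).astype(int)
for y in(115,125,150,165,180,225,240): print(y,[(x,int(g[y,x,0]),int(g[y,x,1])) for x in range(276,308,2)],'|',[(x,int(g[y,x,0]),int(g[y,x,1])) for x in range(330,364,2)])
# tray shift between d4 and d10 and bystander shift in scene/side
for p,q,boxes in(('d4','d10',{'handle/panel':(290,245,330,290),'dauber':(215,160,255,190),'tin':(225,295,270,335)}),('s4','s10',{'dauber':(340,115,390,138),'tin':(282,108,312,135),'horn':(350,270,415,298),'panel':(298,165,312,190)})):
    A,B=load(p)['color'],load(q)['color']
    for n,(x0,y0,x1,y1) in boxes.items():
        a=cv2.cvtColor(A[y0:y1,x0:x1],cv2.COLOR_RGB2GRAY).astype(np.float32);b=cv2.cvtColor(B[y0:y1,x0:x1],cv2.COLOR_RGB2GRAY).astype(np.float32)
        print(p,n,np.round(cv2.phaseCorrelate(a,b),2).tolist() if 0 else [np.round(t,2) for t in cv2.phaseCorrelate(a,b)],np.abs(a-b).mean().round(1))
E
```

```text
115 [(276, 105, 79), (278, 98, 74), (280, 93, 71), (282, 39, 20), (284, 32, 18), (286, 35, 24), (288, 34, 20), (290, 35, 16), (292, 35, 21), (294, 33, 18), (296, 47, 29), (298, 85, 46), (300, 97, 54), (302, 92, 50), (304, 94, 55), (306, 89, 46)] | [(330, 93, 52), (332, 91, 49), (334, 92, 49), (336, 93, 52), (338, 91, 49), (340, 92, 50), (342, 67, 35), (344, 30, 14), (346, 35, 19), (348, 33, 20), (350, 33, 20), (352, 34, 18), (354, 32, 18), (356, 36, 20), (358, 73, 55), (360, 107, 84), (362, 112, 88)]
125 [(276, 102, 80), (278, 100, 79), (280, 100, 80), (282, 45, 31), (284, 28, 14), (286, 30, 16), (288, 31, 18), (290, 34, 18), (292, 37, 19), (294, 58, 31), (296, 120, 63), (298, 134, 70), (300, 134, 72), (302, 137, 73), (304, 135, 74), (306, 135, 74)] | [(330, 139, 77), (332, 139, 73), (334, 139, 75), (336, 136, 74), (338, 138, 73), (340, 136, 72), (342, 132, 73), (344, 99, 51), (346, 33, 19), (348, 30, 16), (350, 38, 20), (352, 32, 16), (354, 32, 18), (356, 32, 16), (358, 89, 70), (360, 104, 80), (362, 117, 94)]
150 [(276, 101, 80), (278, 105, 80), (280, 109, 83), (282, 72, 50), (284,
[... 2328 characters left out ...]
, 117), (306, 217, 117)] | [(330, 215, 114), (332, 212, 111), (334, 217, 115), (336, 229, 129), (338, 229, 125), (340, 228, 124), (342, 229, 128), (344, 213, 114), (346, 210, 113), (348, 193, 100), (350, 154, 78), (352, 46, 20), (354, 115, 88), (356, 134, 106), (358, 238, 203), (360, 247, 229), (362, 246, 229)]
d4 handle/panel [array([ 0.85, -0.04]), np.float64(0.26)] 57.8
d4 dauber [array([-0.04,  0.01]), np.float64(1.01)] 3.5
d4 tin [array([ 0.58, -0.07]), np.float64(0.91)] 5.8
s4 dauber [array([-0.02,  0.06]), np.float64(0.98)] 1.7
s4 tin [array([0.27, 0.59]), np.float64(0.62)] 40.2
s4 horn [array([ 0.06, -0.04]), np.float64(0.95)] 1.4
s4 panel [array([0.33, 0.5 ]), np.float64(1.12)] 27.6
```

```bash
python3 - <<'E'
from h import *
for p,q,(x0,y0,x1,y1) in(('d8','d10',(270,250,325,300)),('d9','d10',(270,250,325,300)),('s8','s10',(296,166,312,190))):
    a,b=[cv2.cvtColor(load(t)['color'][y0:y1,x0:x1],cv2.COLOR_RGB2GRAY).astype(np.float32) for t in(p,q)]
    print(p,[np.round(t,2) for t in cv2.phaseCorrelate(a,b,cv2.createHanningWindow(a.shape[::-1],cv2.CV_32F))],np.abs(a-b).mean().round(1))
w=load('w10');g=w['color'].astype(float)
for x in(260,390): print(x,[int(v) for v in g[270:310,x].mean(1)])
E
```

```text
d8 [array([-0.11,  0.04]), np.float64(0.55)] 15.1
d9 [array([0.29, 0.09]), np.float64(0.5)] 21.2
s8 [array([0.05, 0.22]), np.float64(0.76)] 8.4
260 [107, 109, 104, 99, 96, 88, 79, 80, 126, 190, 211, 210, 209, 201, 193, 168, 116, 90, 113, 174, 218, 223, 224, 222, 222, 222, 219, 219, 221, 214, 194, 158, 148, 157, 161, 160, 155, 157, 156, 158]
390 [117, 105, 102, 99, 94, 90, 77, 71, 88, 125, 146, 132, 113, 118, 123, 101, 78, 76, 94, 112, 133, 165, 224, 240, 241, 243, 243, 242, 213, 164, 138, 114, 97, 93, 93, 109, 123, 122, 112, 114]
```

The tray has not moved since it reached its stop (shift under 0.3 px). The tree is centred to within about 0.3 mm, so I hand the job in.

```bash
python3 -c "
from rig import robot
print(robot.hand_in())"
```

```text
the job is handed in; nothing more can be done
None
```

The tray is pulled out to its stop, and the cedar shoe tree sits flat and centred on the ramp with its toe against the red lip, released; the tin, dauber and shoehorn were not touched, and the job is handed in at about 25 s.

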